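# Register a mask plate on its studs and set up the loupe

### The job

Swing the register base's retaining arm right back, lay the mask plate on the tops of the two studs about 15 mm short of home on the robot's side, and slide it away from the robot, lightly pressed on the studs and never lifted over them, until its holes drop over them and it lies flat, window over the white panel. Then swing the arm fully across the plate and stand the loupe upright, centred over the window. Force nothing, and leave the reel, small tank and tape roll where they are.

Things in the scene. Friction and masses are not known exactly. Their poses are not given: they have to be found in the camera images.
- register_base: Fixed grey slab, flat top 20 mm above the worktop; x axis away from the robot (within 0.2 rad), y left. Origin on its underside below the middle of the seated plate; spans x -75..75, y -135..95 mm. Two steel studs near the far edge, 10 mm diameter, 9 mm tall, bevelled tips; white panel flush at x -5, y 52. Plate home: its frame parallel to this one, origin 20 mm straight above.
- stud_right (a point): Centre of the tip of the right stud (base frame x 40, y -60, z 29 mm). The plate's round hole goes over this one.
- stud_left (a point): Centre of the tip of the left stud (base frame x 40, y 60, z 29 mm). The plate's slot goes over this one.
- clamp (a joint): Retaining arm, a flat bar 16 mm wide, 6 thick, 90 long, turning level about a pivot at base x -45, y -115 mm; underside at z 27.5 mm. 0 rad (stop): across the plate's near edge, along base +y. Grows counter-clockwise from above, towards the robot; stop 1.75. Right back: over 1.45; fully across: under 0.12. Stays put; friction 0.1 N m. Clears a seated plate by 2.5 mm, jams on an unseated one.
- clamp_knob (a point): Grip point on the arm's upright round black knob: 18 mm diameter, on the bar 85 mm from the pivot; the knob spans 33.5 to 73.5 mm above the worktop and this point lies 59 mm above it. It may be pinched from above or pushed.
- mask_plate: Loose aluminium plate 5 mm thick, 0.19 to 0.31 kg, flat on the worktop; origin on its underside, spans x -60..70, y -85..85 mm; at first x points away from the robot within 0.35 rad. Along the far edge a round hole (x 40, y -60) and a slot (x 40, y 60); solid plate goes on about 23 mm beyond them. A 24 x 36 mm window at the left; an upright black rib is the handle.
- hole_round (a point): Centre of the round hole (13 mm diameter) on the plate's underside, plate frame x 40, y -60, z 0 mm.
- hole_slot (a point): Centre of the slot (13 mm in x, 19 mm in y) on the plate's underside, plate frame x 40, y 60, z 0 mm.
- window (a point): Centre of the window at the plate's top face, plate frame x -5, y 52, z 5 mm; the loupe shall stand here.
- rib (a point): Grip point in the rib: the rib is 14 mm thick (plate x), 50 mm long (plate y, from -45 to 5 mm), and reaches from the plate (a 2.5 mm high foot at its root) to 50 mm above the plate's underside; this point is 33 mm above the underside.
- loupe: Loose black focusing loupe, a round barrel up to 46 mm diameter and 58 mm tall, 0.06 kg, standing upright; origin at the centre of its underside, z up. May be grasped across the barrel from above, in any direction.
- reel: White film reel, 69 mm diameter, 44 mm tall, origin under its centre: bystander, leave alone. It and the loupe may have changed places.
- tank: Small steel developing tank, 70 mm diameter, 91 mm tall, origin under its centre, behind the base: bystander, leave alone.
- tape: Roll of tape, 96 mm diameter, 24 mm tall, origin under its centre, to the left of the plate: bystander, leave alone.
Things that resemble listed ones, but are neither listed nor needed, are in the scene too. What is shaped like the loupe but pink or yellow is not meant.

How it is judged:
By the outcome, as a careful person would: the job done as asked, in the order asked, and still so for the second after the job is handed in, with the robot touching nothing.
It also fails if it takes over 72 s, if anything falls off the work surface, if the arm or the gripper's body presses on something with over 40 N, if the wrist force passes 120 N, or if a joint passes its speed limit or range.

### The arm

A 7-joint arm with a two-finger parallel gripper is mounted at the origin on the work surface; the furniture and walls round the work are solid. World frame = base frame: x ahead of the robot, y to its left, z up, the work surface at z = 0. Lengths are in m, angles in rad, forces in N, time in s.
With the tool pointing down it reaches from about 0.425 to 0.825 m from the base axis. Payload 3.6 kg.
Tool frame: the origin (TCP) lies on the mounting face of the last link; the fingertips stand 186 mm ahead of it and the grasp point (between the pads) lies 167 mm ahead of it; z points along the fingers, y is the line along which they close (so a half turn about z gives the same grasp; the last joint's range is limited). The gripper opens to 93 mm and grips with 3 to 60 N. Pads are 15 mm wide; open, the fingers measure 128 mm over their backs; the gripper's body (75 mm by 188 mm) begins 65 mm behind the grasp point.
Start: joints at [-1.179, 0.615, -0.013, 1.423, 0.008, 1.103, -0.04], TCP at [0.264, 0.594, 0.405] pointing down, gripper open.
Joint ranges: [-3.12, 3.12], [-0.3, 2.06], [-1.34, 1.32], [0.26, 2.42], [-1.36, 4.5], [0.01, 1.98], [-2.84, 2.84]. Speed limits (rad/s): [2.79, 2.79, 3.14, 3.14, 3.14, 3.14, 3.14].

### API

Orientations are given as a unit quaternion [w, x, y, z].
In Python, from plant import arm, viewer gives the robot as it stands.
- The arm moves only by the tool send_rows, never from a script. Its argument "commands" is a list of rows, each an object of numbers: "claw": the opening, from -1 (shut) to 1 (fully open), so that 0 is half open; "tx", "ty", "tz": the shift along the world's x, y, z in mm; "rx", "ry", "rz": the turn, a rotation vector about the world's x, y, z in degrees. A call has 1 to 20 rows; each row shifts and turns the commanded pose from where the row before left it; what a row does not reach is not made up. A row lasts 1/10 s, in which the tool goes at most 50 mm and 8.59 degrees, less where a joint would pass 70% of its speed; a pose out of reach is approached as far as the arm can. A call is refused whole if a number of a shift passes 50 or a number of a turn 8.59, either way. A call with a gripper value outside its range is refused whole. The fingers move at their own pace and stop on an object; "force" is the grip in N (left out, the last holds). Time passes only in rows, so rows that do not move let the fingers close. It gives the time, the measured TCP pose, the force, the opening and the grip force at its end, in the units of the state.
- arm.get_state(): the state, without advancing time (a new reading comes with each control period).
- viewer.get_image(name): name is "scene" or "top" or "wrist"; returns a dict with "image" (400x640x3 uint8, red, green, blue), "range_z" (400x640 float32, m along the optical axis (not along the pixel's ray), 0 where there is no reading), "vertical_fov" (degrees; the focal length in pixels is half the picture's height over the tangent of half this angle, whatever the lens; pixels are square), "cx", "cy" (the principal point, pixels), "world_to_cam" (4x4, takes a point from world to camera coordinates); the wrist camera has in their place "mount" (4x4, takes a point from camera to tool coordinates, whose origin is the TCP and whose axes are the flange's). Camera axes: x right, y up, looking along -z (the intrinsics and any distortion apply to the point x, -y, -z); pixel columns grow to the right and rows downward; lengths in m; the calibration is good to about 2 mm. The wrist camera is an equidistant fisheye: a pixel r from the principal point sees the ray r / f radians off the axis. A picture is of the moment at which its call begins: read the wrist's pose just before it.
- arm.close_job(): hands the job in; it is judged then, once.
The state is a dict: "t": time; "joint_positions": joint angles; "qvel": joint speeds; "effort": joint torques, N m; "ee_pos": TCP position; "ee_rot": TCP orientation; "wrist_force": force on the tool from outside, world axes, zero at the start; "ft_torque": the same for the moment, N m; "width": finger opening in m; "grasp_force": force on a finger pad.
Only numpy, scipy, OpenCV 4.12 (cv2) and the standard library are available. Lean on these libraries where they do the work, as an engineer would, in place of code of your own. Each camera call takes 0.05 s, during which the arm holds its last target. There are 200 camera calls.

## Working session

There is one attempt and no reset: what is moved stays moved. The work goes in short steps, Python scripts to look and compute and a tool call to move; the robot and the scene stay as the last step left them, time stands still between calls to the robot, and variables do not carry over. Pictures are saved under pics/ and viewed, at most 10 in all, crops included, and the job is handed in when it is done.

Besides the shell and the picture viewer there is one more tool, called by a JSON object that holds its "op" and its "data". send_rows: Moves the arm, as the interface text tells. Its arguments: {"type":"object","properties":{"commands":{"type":"array","items":{"type":"object","properties":{"claw":{"type":"number"},"tx":{"type":"number"},"ty":{"type":"number"},"tz":{"type":"number"},"rx":{"type":"number"},"ry":{"type":"number"},"rz":{"type":"number"}}}},"force":{"type":"number"}},"required":["commands"]}

```bash
mkdir -p pics; ls; cat > h.py <<'E'
import numpy as np, cv2
from plant import arm, viewer
def shot(n):
    d=viewer.get_image(n); return d
def save(d,name): cv2.imwrite('pics/'+name+'.png',d['image'][:,:,::-1])
def pts(d):
    "world point per pixel from depth (scene/top)"
    h,w=d['range_z'].shape; f=h/2/np.tan(np.radians(d['vertical_fov'])/2)
    u,v=np.meshgrid(np.arange(w),np.arange(h)); z=d['range_z']
    P=np.stack([(u-d['cx'])/f*z,-(v-d['cy'])/f*z,-z,np.ones_like(z)],-1)
    W=P@np.linalg.inv(d['world_to_cam']).T
    W[z==0]=np.nan
    return W[...,:3]
E
python3 - <<'E'
from h import *
s=arm.get_state();print(s)
for n in('scene','top'):
    d=shot(n);save(d,n+'0');np.savez(n+'0.npz',**d)
    print({k:v for k,v in d.items() if k not in('image','range_z')})
E
```

```text
pics
{'t': 0.0, 'joint_positions': array([-1.1795363 ,  0.61589012, -0.01261907,  1.42491428,  0.00812463,
        1.10338657, -0.04036096]), 'qvel': array([ 1.64648792e-03, -5.49694957e-04, -1.13113838e-03, -7.17003613e-04,
        7.95460823e-05,  3.42854490e-04, -2.79679955e-04]), 'effort': array([-1.66479454e-04, -4.58935511e+01,  2.08876161e-01, -1.65742511e+01,
       -6.10718597e-02,  2.05148582e-02,  2.29170755e-04]), 'ee_pos': array([0.26356977, 0.59380874, 0.40359436]), 'ee_rot': array([-2.36178911e-04,  2.07306013e-01,  9.78275316e-01, -1.25176132e-03]), 'wrist_force': array([-0.18505803,  0.01380008,  0.0190009 ]), 'ft_torque': array([ 0.06203329, -0.00379212,  0.00374603]), 'grasp_force': 0.0, 'width': 0.09299886415004857}
{'vertical_fov': 49.41450525663679, 'cx': 326.1838426092773, 'cy': 191.72024226637723, 'world_to_cam': array([[ 0.50088528, -0.8653607 , -0.01627273, -0.21626733],
       [ 0.45215781,  0.24559236,  0.85746003, -0.30914585],
       [-0.73801575, -0.43684695,  0.51429319, -0.88066507],
       [ 0.        ,  0.        ,  0.        ,  1.        ]])}
{'vertical_fov': 52.34611558139919, 'cx': 314.0569727237276, 'cy': 198.74124012396666, 'world_to_cam': array([[-7.01185738e-04, -9.99999562e-01, -6.19361108e-04,
         6.71795921e-02],
       [ 9.95916555e-01, -7.54235884e-04,  9.02753971e-02,
        -5.43856252e-01],
       [-9.02758247e-02, -5.53532160e-04,  9.95916648e-01,
        -1.06353791e+00],
       [ 0.00000000e+00,  0.00000000e+00,  0.00000000e+00,
         1.00000000e+00]])}
```

View pics/top0.png

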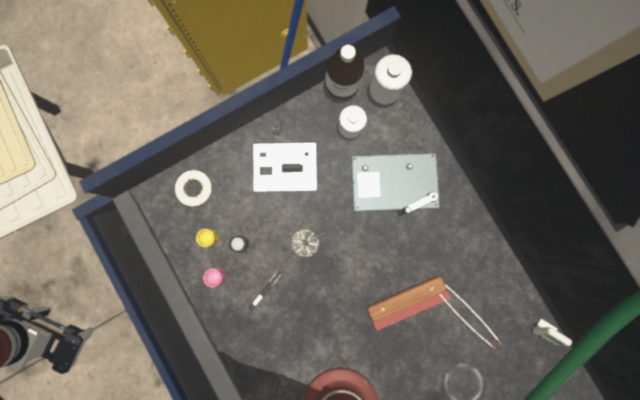

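View pics/scene0.png

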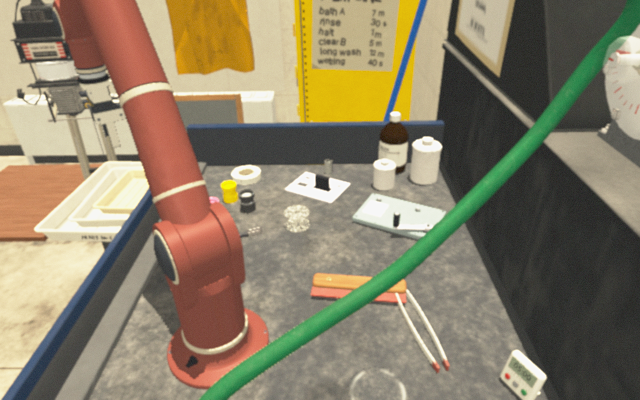

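Top view: the plate is at (285,167), with its rib at (292,168), and the base is at (395,182) with the clamp knob near (405,210). Loupe candidates are black (238,243), yellow (206,238) and pink (213,278). The reel is at (305,242), the tape at (193,188) and the small tank at (352,122), with a larger lookalike at (390,75). I choose the black one at (238,243) and will check it in a close crop.

```bash
python3 - <<'E'
from h import *
d=dict(np.load('top0.npz'));im=d['image'];P=pts(d)
c=im[100:300,180:450,::-1];cv2.imwrite('pics/crop1.png',cv2.resize(c,None,fx=2.96,fy=2.96,interpolation=cv2.INTER_CUBIC))
for n,(u,v) in dict(loupe=(238,243),yel=(206,238),reel=(305,242),tape=(193,175),tank=(352,115),plate=(275,185),rib=(292,168),base=(390,200),knob=(405,210),panel=(369,185),work=(330,230)).items(): print(n,P[v,u].round(4),im[v,u])
hsv=cv2.cvtColor(im,cv2.COLOR_RGB2HSV)
x=P[...,0];y=P[...,1];z=P[...,2]
def rect(m,n):
    m=cv2.morphologyEx(m.astype(np.uint8),cv2.MORPH_OPEN,np.ones((3,3)))
    k,l,st,ce=cv2.connectedComponentsWithStats(m);i=1+st[1:,4].argmax();q=np.argwhere(l==i)
    W=P[q[:,0],q[:,1]];r=cv2.minAreaRect((W[:,:2]*1000).astype(np.float32));print(n,len(q),r,np.nanmedian(W[:,2]).round(4))
roi=np.zeros(z.shape,bool);roi[130:200,240:330]=1
rect(roi&(hsv[...,2]>150),'plate')
roi=np.zeros(z.shape,bool);roi[140:220,340:450]=1
rect(roi&(z>.012)&(z<.027),'base')
rect(roi&(hsv[...,2]>215)&(z<.025),'panel')
rect(roi&(z>.04),'knob')
roi=np.zeros(z.shape,bool);roi[225:262,225:252]=1
rect(roi&(z>.02),'loupe')
E
```

```text
loupe [0.4269 0.2632 0.0519] [224 230 225]
yel [0.4398 0.3458 0.0532] [246 239 114]
reel [0.4285 0.0914 0.0009] [119 115 110]
tape [0.608  0.3916 0.0266] [244 241 232]
tank [ 0.7533 -0.0306  0.0895] [246 246 243]
plate [0.5831 0.1731 0.0081] [247 247 247]
rib [0.6231 0.1248 0.0481] [92 91 91]
base [ 0.5407 -0.1369  0.021 ] [203 214 206]
knob [ 0.5105 -0.1646  0.0744] [144 143 139]
panel [ 0.5814 -0.0813  0.0194] [247 247 247]
work [0.4609 0.0236 0.0005] [101 100  97]
plate 2956 ((643.5697631835938, 149.67698669433594), (133.85325622558594, 169.23114013671875), 6.78691291809082) 0.0047
base 4309 ((591.5430297851562, -152.634765625), (150.1688232421875, 230.64276123046875), 2.105468511581421) 0.02
panel 933 ((573.2649536132812, -82.32776641845703), (78.62091064453125, 108.81013488769531), 89.3567886352539) 0.0202
knob 55 ((511.4870300292969, -172.16824340820312), (17.20163345336914, 15.731727600097656), 79.3498306274414) 0.0726
loupe 282 ((425.6902770996094, 264.1697692871094), (43.54572296142578, 44.747257232666016), 0.10172021389007568) 0.0514
```

View pics/crop1.png

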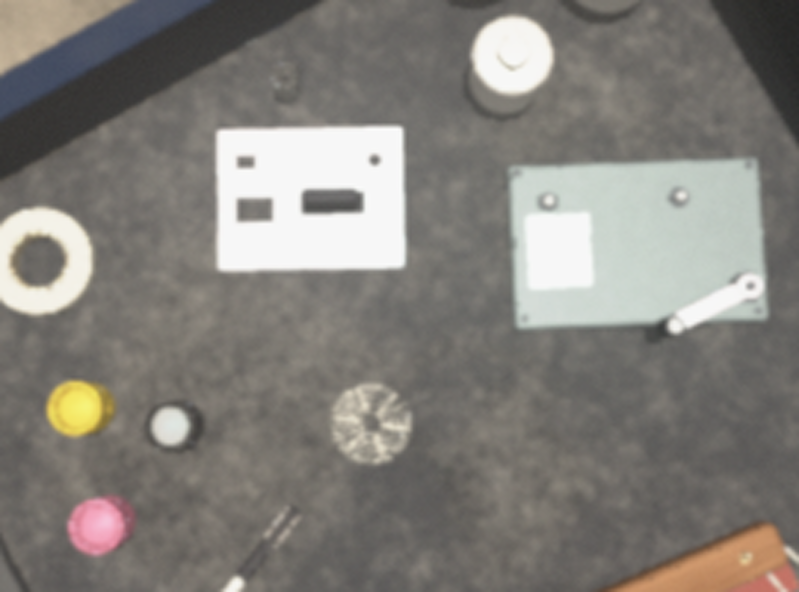

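The crop confirms the black barrel at crop (170,427), top-image (238,244), as the loupe. The clamp pivot is at crop (750,285) and the knob at crop (665,330). Next I move over the plate.

{"op": "send_rows", "data": {"commands": [{"tx": 27, "ty": -40, "rz": -5.9, "claw": 1}, {"tx": 27, "ty": -40, "rz": -5.9}, {"tx": 27, "ty": -40, "rz": -5.9}, {"tx": 27, "ty": -40, "rz": -5.9}, {"tx": 27, "ty": -40, "rz": -5.9}, {"tx": 27, "ty": -40, "rz": -5.9}, {"tx": 27, "ty": -40, "rz": -5.9}, {"tx": 27, "ty": -40, "rz": -5.9}, {"tx": 27, "ty": -40, "rz": -5.9}, {"tx": 27, "ty": -40, "rz": -5.9}, {"tx": 27, "ty": -40, "rz": -5.9}, {"tx": 0}, {"tx": 0}]}}

```text
schema error: expected keys claw, tx, ty, tz, rx, ry, rz
```

```bash
cat >> h.py <<'E'
from scipy.spatial.transform import Rotation as R
def wshot(n):
    s=arm.get_state();d=viewer.get_image('wrist');T=np.eye(4)
    q=s['ee_rot'];T[:3,:3]=R.from_quat([q[1],q[2],q[3],q[0]]).as_matrix();T[:3,3]=s['ee_pos']
    d['T']=T@d['mount'];np.savez(n+'.npz',**d);save(d,n);return d
def wray(d,uv,z):
    "wrist pixels (N,2) -> world xy on plane z"
    uv=np.atleast_2d(uv).astype(float);f=200/np.tan(np.radians(d['vertical_fov'])/2)
    p=(uv-[d['cx'],d['cy']]);r=np.hypot(*p.T)+1e-9;t=r/f
    c=np.c_[p[:,0]/r*np.sin(t),-p[:,1]/r*np.sin(t),-np.cos(t)]@d['T'][:3,:3].T;o=d['T'][:3,3]
    return (o+c*((z-o[2])/c[:,2])[:,None])[:,:2]
def wpix(d,X):
    f=200/np.tan(np.radians(d['vertical_fov'])/2)
    c=(np.atleast_2d(X)-d['T'][:3,3])@d['T'][:3,:3];rho=np.hypot(c[:,0],c[:,1]);t=np.arctan2(rho,-c[:,2])
    return np.c_[d['cx']+f*t*c[:,0]/rho,d['cy']-f*t*c[:,1]/rho]
E
python3 - <<'E'
from h import *
d=wshot('w1');s=arm.get_state();print(s['t'],s['ee_pos'],s['ee_rot'],s['wrist_force']);print(d['vertical_fov'],d['cx'],d['cy'],d['mount'])
print(wpix(d,[[.62,.13,.05],[.59,-.13,.02],[.426,.264,.05]]))
E
```

```text
0.15 [0.26362246 0.59387076 0.40385955] [-2.19847088e-04  2.07343795e-01  9.78267632e-01 -9.70457412e-04] [-0.26639698  0.05665378  0.80834735]
65.70646984690485 318.94580944072146 194.3932932178014 [[-2.35661987e-04  9.67272595e-01  2.53739378e-01  7.09075436e-02]
 [ 9.99999672e-01  4.24519913e-04 -6.89544402e-04  3.33757543e-04]
 [-7.74694821e-04  2.53739133e-01 -9.67272378e-01  2.04370888e-02]
 [ 0.00000000e+00  0.00000000e+00  0.00000000e+00  1.00000000e+00]]
[[184.08317579 426.92926478]
 [110.15540089 411.15432442]
 [172.20357251 354.68623106]]
```

View pics/w1.png

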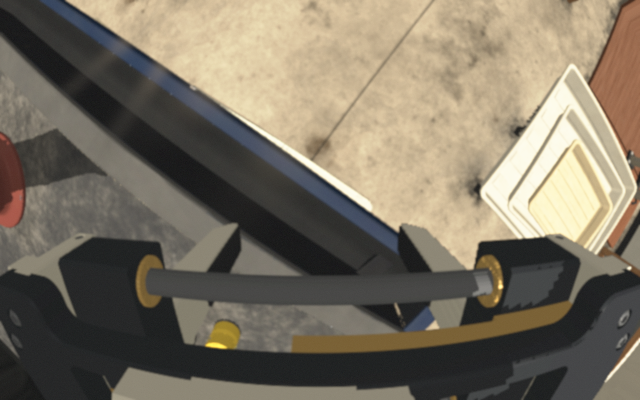

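The rows need every key, so the arm did not move. This wrist view shows the table edge rail, with the fingers at the bottom near (220,330) and (420,300). The camera looks towards the tool's +x side, so I will view the plate from its -y side.

{"op": "send_rows", "data": {"commands": [{"claw": 1, "tx": 24, "ty": -40, "tz": 0, "rx": 0, "ry": 0, "rz": -4.6}, {"claw": 1, "tx": 24, "ty": -40, "tz": 0, "rx": 0, "ry": 0, "rz": -4.6}, {"claw": 1, "tx": 24, "ty": -40, "tz": 0, "rx": 0, "ry": 0, "rz": -4.6}, {"claw": 1, "tx": 24, "ty": -40, "tz": 0, "rx": 0, "ry": 0, "rz": -4.6}, {"claw": 1, "tx": 24, "ty": -40, "tz": 0, "rx": 0, "ry": 0, "rz": -4.6}, {"claw": 1, "tx": 24, "ty": -40, "tz": 0, "rx": 0, "ry": 0, "rz": -4.6}, {"claw": 1, "tx": 24, "ty": -40, "tz": 0, "rx": 0, "ry": 0, "rz": -4.6}, {"claw": 1, "tx": 24, "ty": -40, "tz": 0, "rx": 0, "ry": 0, "rz": -4.6}, {"claw": 1, "tx": 24, "ty": -40, "tz": 0, "rx": 0, "ry": 0, "rz": -4.6}, {"claw": 1, "tx": 24, "ty": -40, "tz": 0, "rx": 0, "ry": 0, "rz": -4.6}, {"claw": 1, "tx": 24, "ty": -40, "tz": 0, "rx": 0, "ry": 0, "rz": -4.6}, {"claw": 1, "tx": 24, "ty": -40, "tz": 0, "rx": 0, "ry": 0, "rz": -4.6}, {"claw": 1, "tx": 24, "ty": -40, "tz": 0, "rx": 0, "ry": 0, "rz": -4.6}, {"claw": 1, "tx": 24, "ty": -40, "tz": 0, "rx": 0, "ry": 0, "rz": -4.6}, {"claw": 1, "tx": 0, "ty": 0, "tz": 0, "rx": 0, "ry": 0, "rz": 0}, {"claw": 1, "tx": 0, "ty": 0, "tz": 0, "rx": 0, "ry": 0, "rz": 0}]}}

```text
t: 1.75
ee_pos: [0.5999, 0.0327, 0.4041]
ee_rot: [-0.0, 0.698, 0.716, -0.001]
wrist_force: [-0.1, 0.2, 0.3]
width: 0.0929
grasp_force: 0.0
```

```bash
python3 - <<'E'
from h import *
d=wshot('w2');s=arm.get_state();print(s['t'],s['ee_pos'],s['ee_rot'],s['joint_positions'].round(2))
E
```

```text
1.8 [0.59948836 0.0346294  0.40415656] [-9.24343099e-04  6.96540366e-01  7.17516991e-01 -1.78765355e-04] [-0.3   0.55  0.33  1.58 -0.2   1.04  0.12]
```

{"op": "send_rows", "data": {"commands": [{"claw": 1, "tx": 0, "ty": -46, "tz": 0, "rx": 0, "ry": 0, "rz": 0}, {"claw": 1, "tx": 0, "ty": -46, "tz": 0, "rx": 0, "ry": 0, "rz": 0}, {"claw": 1, "tx": 0, "ty": -46, "tz": 0, "rx": 0, "ry": 0, "rz": 0}, {"claw": 1, "tx": 0, "ty": -46, "tz": 0, "rx": 0, "ry": 0, "rz": 0}, {"claw": 1, "tx": 0, "ty": -46, "tz": 0, "rx": 0, "ry": 0, "rz": 0}, {"claw": 1, "tx": 0, "ty": -30, "tz": 0, "rx": 0, "ry": 0, "rz": 0}, {"claw": 1, "tx": 0, "ty": 0, "tz": 0, "rx": 0, "ry": 0, "rz": 0}, {"claw": 1, "tx": 0, "ty": 0, "tz": 0, "rx": 0, "ry": 0, "rz": 0}]}}

```text
t: 2.6
ee_pos: [0.6, -0.2243, 0.4044]
ee_rot: [-0.001, 0.696, 0.718, 0.001]
wrist_force: [0.2, -0.0, -0.0]
width: 0.093
grasp_force: 0.0
```

```bash
python3 - <<'E'
from h import *
d=wshot('w3');s=arm.get_state();print(s['t'],s['ee_pos'],s['ee_rot'],s['joint_positions'].round(2))
a=cv2.imread('pics/w2.png');b=cv2.imread('pics/w3.png')
cv2.imwrite('pics/w23.png',cv2.resize(np.vstack([a[:300],b[:300]]),(640,600)))
E
```

```text
2.65 [ 0.60035505 -0.22311628  0.40446844] [-0.00104439  0.69535918  0.71866089  0.00101915] [ 0.13  0.62  0.33  1.46 -0.22  1.1   0.54]
```

View pics/w23.png

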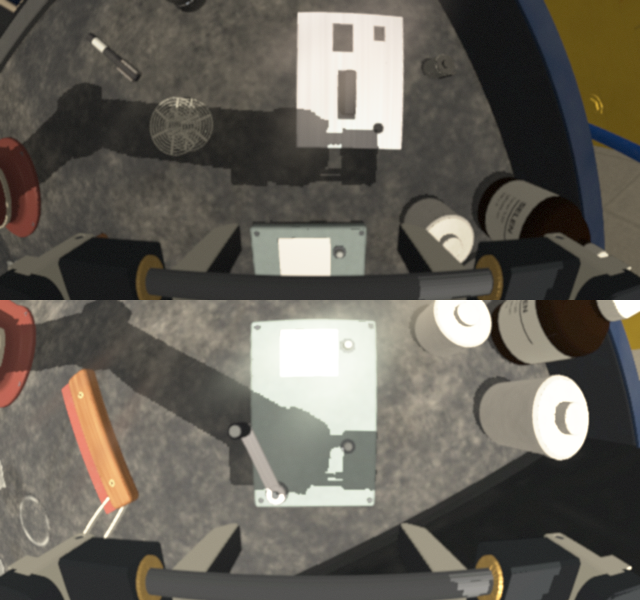

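The top half is w2: plate with slot at (379,33), round hole at (378,128) and rib at (346,95). The bottom half is w3: studs at (347,45) and (348,146), knob at (238,132) and pivot at (276,194). The small tank sits beyond the far edge.

```bash
cat >> h.py <<'E'
def wpts(d):
    h,w=d['range_z'].shape;f=200/np.tan(np.radians(d['vertical_fov'])/2)
    u,v=np.meshgrid(np.arange(w),np.arange(h));a=u-d['cx'];b=v-d['cy'];r=np.hypot(a,b)+1e-9;t=r/f;z=d['range_z']
    P=np.stack([a/r*np.tan(t)*z,-b/r*np.tan(t)*z,-z],-1)@d['T'][:3,:3].T+d['T'][:3,3];P[z==0]=np.nan;return P
def blob(m,seed,rad):
    "centroid/area/contour of the component in mask m nearest seed"
    k=np.zeros(m.shape,np.uint8);u,v=seed;k[max(0,v-rad):v+rad+1,max(0,u-rad):u+rad+1]=1
    n,l,st,ce=cv2.connectedComponentsWithStats((m&(k>0)).astype(np.uint8),connectivity=4)
    i=1+np.argmax(st[1:,4]);return ce[i],st[i,4],l==i
def toworld(d,mask,z):
    c=max(cv2.findContours(mask.astype(np.uint8),cv2.RETR_EXTERNAL,cv2.CHAIN_APPROX_NONE)[0],key=cv2.contourArea)[:,0]
    return wray(d,c,z)*1000
E
python3 - <<'E'
from h import *
d=dict(np.load('w2.npz'));im=d['image'];g=cv2.cvtColor(im,cv2.COLOR_RGB2GRAY);P=wpts(d)
def pr(*a):print(*[np.round(x,1) if not isinstance(x,str) else x for x in a])
pr('zchk',1000*P[60,390],1000*P[30,315],1000*P[95,346],1000*P[30,250])
for n,s,rad in(('slot',(379,33),10),('hole',(378,128),8),('win',(343,38),18)):
    th=(g[s[1],s[0]].astype(int)+int(np.percentile(g[s[1]-rad:s[1]+rad,s[0]-rad:s[0]+rad],85)))/2
    c,a,m=blob(g<th,s,rad);
    for z in(0,.005):
        w=toworld(d,m,z);pr(n,z,c,a,w.mean(0),wray(d,c,z)*1000,np.ptp(w,axis=0))
m=(P[...,2]>.03);k=np.zeros_like(m);k[55:140,320:370]=1;m&=k
w=1000*P[m];pr('rib depth',m.sum(),w.min(0),w.max(0),np.median(w,0))
c,a,m=blob(cv2.morphologyEx((g>120).astype(np.uint8),cv2.MORPH_CLOSE,np.ones((15,15)))>0,(350,80),75)
w=toworld(d,m,.005);pr('plate outline',cv2.minAreaRect(w.astype(np.float32)),a)
d=dict(np.load('w3.npz'));im=d['image'];g=cv2.cvtColor(im,cv2.COLOR_RGB2GRAY);P=wpts(d)
pr('base z',1000*P[100,280],1000*P[45,347],1000*P[146,348],1000*P[132,238])
for n,s in(('L',(347,45)),('R',(348,146))):
    u,v=s;mz=(P[...,2]>.0245);c,a,m=blob(mz,s,14);pr('stud depth',n,c,a,wray(d,c,.029)*1000,1000*np.nanmedian(P[m],0))
    pr(g[v-12:v+13:2,u-12:u+13:2])
mz=(P[...,2]>.06);c,a,m=blob(mz,(238,132),20);pr('knob',c,a,wray(d,c,.0735)*1000,1000*P[m].min(0),1000*P[m].max(0))
k=np.zeros_like(mz);k[10:215,240:385]=1
m=(P[...,2]>.014)&(P[...,2]<.06)&(k>0);m=cv2.morphologyEx(m.astype(np.uint8),cv2.MORPH_OPEN,np.ones((3,3)))
w=toworld(d,m,.02);pr('base',cv2.minAreaRect(w.astype(np.float32)))
k=(g>235);c,a,m=blob(k,(308,52),35);w=toworld(d,m,.02);pr('panel',cv2.minAreaRect(w.astype(np.float32)),a)
E
```

```text
zchk [682.1 176.6   5. ] [589.4 210.    4.8] [625.2 126.   50.8] [507.8 213.   -0.9]
slot 0 [378.9  33.2] 154 [668.6 211.7] [[668.7 211.7]] [12.8 19.1]
slot 0.0 [378.9  33.2] 154 [667.7 210.3] [[667.7 210.3]] [12.7 18.9]
hole 0 [376.  129.7] 122 [668.   87.6] [[668.4  88. ]] [15.3 16.9]
hole 0.0 [376.  129.7] 122 [667.1  87.8] [[667.5  88.2]] [15.1 16.7]
win 0 [342.6  37.3] 550 [623.2 203.1] [[623.4 202.9]] [24.1 36.4]
win 0.0 [342.6  37.3] 550 [622.9 201.8] [[623.  201.6]] [23.8 36. ]
rib depth 606 [621.3 105.5  30.7] [636.4 154.1  51.4] [628.4 129.4  49.3]Traceback (most recent call last):
  File "<stdin>", line 13, in <module>
  File "<stdin>", line 3, in pr
    return _wrapfunc(a, 'round', decimals=decimals, out=out)
    return _wrapit(obj, method, *args, **kwds)
    conv = _array_converter(obj)
ValueError: setting an array element with a sequence. The requested array has an inhomogeneous shape after 1 dimensions. The detected shape was (3,) + inhomogeneous part.
```

```bash
python3 - <<'E'
from h import *
np.set_printoptions(suppress=True,precision=1,linewidth=160)
d=dict(np.load('w2.npz'));im=d['image'];g=cv2.cvtColor(im,cv2.COLOR_RGB2GRAY);P=wpts(d)
m=(P[...,2]>.04);k=np.zeros_like(m);k[55:140,320:370]=1
w=toworld(d,m&k,.05);print('rib top',cv2.minAreaRect(w.astype(np.float32)))
for th in(25,35,45):
    c,a,m=blob(g<th,(378,128),8);print('hole',th,c,a,wray(d,c,.005)*1000,wray(d,c,0)*1000)
print(g[120:137,370:387])
d=dict(np.load('w3.npz'));im=d['image'];g=cv2.cvtColor(im,cv2.COLOR_RGB2GRAY);P=wpts(d)
print('base z',1000*P[100,280],1000*P[45,347],1000*P[146,348],1000*P[132,238])
for n,s in(('L',(347,45)),('R',(348,146))):
    mz=(P[...,2]>.0245);c,a,m=blob(mz,s,14);print('stud depth',n,c,a,wray(d,c,.029)*1000,1000*np.nanmedian(P[m],0))
mz=(P[...,2]>.06);c,a,m=blob(mz,(238,132),20);print('knob',c,a,wray(d,c,.0735)*1000,1000*P[m].min(0),1000*P[m].max(0))
k=np.zeros_like(mz);k[10:215,240:385]=1
m=(P[...,2]>.014)&(P[...,2]<.06)&(k>0);m=cv2.morphologyEx(m.astype(np.uint8),cv2.MORPH_OPEN,np.ones((3,3)))
w=toworld(d,m,.02);print('base',cv2.minAreaRect(w.astype(np.float32)))
c,a,m=blob(g>235,(308,52),35);w=toworld(d,m,.02);print('panel',cv2.minAreaRect(w.astype(np.float32)),a)
c,a,m=blob((P[...,2]>.0245)&(P[...,2]<.05),(265,170),32);w=toworld(d,m,.0335);print('bar',cv2.minAreaRect(w.astype(np.float32)),a)
E
```

```text
rib top ((628.9215087890625, 129.66903686523438), (13.928385734558105, 48.08781814575195), 1.7054718732833862)Traceback (most recent call last):
  File "<stdin>", line 7, in <module>
  File "h.py", line 37, in blob
    i=1+np.argmax(st[1:,4]);return ce[i],st[i,4],l==i
        ~~~~~~~~~^^^^^^^^^^
    return _wrapfunc(a, 'argmax', axis=axis, out=out, **kwds)
    return bound(*args, **kwds)
ValueError: attempt to get argmax of an empty sequence
```

```bash
python3 - <<'E'
from h import *
np.set_printoptions(suppress=True,precision=1,linewidth=160)
d=dict(np.load('w2.npz'));im=d['image'];g=cv2.cvtColor(im,cv2.COLOR_RGB2GRAY)
print(g[120:137,368:387])
d=dict(np.load('w3.npz'));im=d['image'];g=cv2.cvtColor(im,cv2.COLOR_RGB2GRAY);P=wpts(d)
print('base z',1000*P[100,280],1000*P[45,347],1000*P[146,348],1000*P[132,238])
for n,s in(('L',(347,45)),('R',(348,146))):
  try:
    mz=(P[...,2]>.0245);c,a,m=blob(mz,s,14);print('stud depth',n,c,a,wray(d,c,.029)*1000,1000*np.nanmedian(P[m],0))
  except Exception as e:print(n,'none')
mz=(P[...,2]>.06);c,a,m=blob(mz,(238,132),20);print('knob',c,a,wray(d,c,.0735)*1000,1000*P[m].min(0),1000*P[m].max(0))
k=np.zeros_like(mz);k[10:215,240:385]=1
m=(P[...,2]>.014)&(P[...,2]<.06)&(k>0);m=cv2.morphologyEx(m.astype(np.uint8),cv2.MORPH_OPEN,np.ones((3,3)))
w=toworld(d,m,.02);print('base',cv2.minAreaRect(w.astype(np.float32)))
c,a,m=blob(g>235,(308,52),35);w=toworld(d,m,.02);print('panel',cv2.minAreaRect(w.astype(np.float32)),a)
E
```

```text
[[246 246 247 247 247 247 247 247 246 247 247 248 247 247 246 245 245 245 244]
 [245 246 247 247 247 247 247 246 244 242 242 244 246 247 246 245 245 245 245]
 [246 246 247 247 247 246 242 235 226 219 220 224 231 238 243 244 245 245 244]
 [246 247 247 247 247 240 224 191 163 151 147 154 171 202 231 242 246 245 245]
 [246 247 247 247 242 226 177 129 102  92  89  90 106 147 202 236 244 246 245]
 [246 247 247 246 236 194 131  87  73  72  71  72  78 113 164 220 240 245 245]
 [246 247 247 244 226 166 102  75  72  71  73  71  71  86 129 193 233 244 244]
 [247 248 248 243 223 152  91  72  72  73  72  71  69  74 108 175 229 243 245]
 [242 243 243 239 213 145  88  70  70  72  72  71  70  74 110 175 230 243 245]
 [217 220 219 212 181 125  77  61  61  65  68  69  69  78 119 186 232 244 245]
 [154 155 157 151 135 105  70  54  52  60  66  67  66  83 135 202 236 244 245]
 [121 121 121 119 115 102  78  59  54  62  68  72  87 118 169 222 242 245 245]
 [116 116 118 116 115 111  95  80  78  89 101 116 144 179 216 237 245 246 245]
 [118 116 117 116 115 114 109 102 109 137 163 183 207 228 238 244 246 246 246]
 [117 117 117 118 116 115 113 111 133 179 222 234 238 243 245 246 246 246 245]
 [117 117 118 117 115 116 115 115 142 202 240 247 247 246 246 246 246 246 245]
 [117 118 116 117 115 114 115 114 143 207 243 248 247 247 246 246 246 245 245]]
base z [ 551.1 -135.7   18.8] [626.4 -69.6  29.8] [ 631.7 -187.1   28.6] [ 515.3 -170.8   74.1]
stud depth L [347.6  44.3] 63 [[627.1 -68.5]] [627.5 -68.2  28.3]
stud depth R [347.9 146.3] 53 [[ 631.6 -187.4]] [ 631.7 -187.2   28.5]
knob [236.1 130.7] 256 [[ 513.1 -169.5]] [ 502.7 -178.2   60.3] [ 520.1 -160.8   75.7]
base ((585.5042114257812, -149.41317749023438), (158.9091796875, 227.29598999023438), 1.8918185234069824)
panel ((582.062744140625, -78.7784652709961), (82.29206085205078, 82.46471405029297), 1.9315848350524902) 4706
```

Base yaw is about 2.1° and plate yaw about 0.8°. The rib is at (629,130), with its home at (590,-149). I take the clamp first.

{"op": "send_rows", "data": {"commands": [{"claw": 0.2, "tx": -22, "ty": 13, "tz": -30, "rx": 0, "ry": 0, "rz": 0}, {"claw": 0.2, "tx": -22, "ty": 13, "tz": -30, "rx": 0, "ry": 0, "rz": 0}, {"claw": 0.2, "tx": -22, "ty": 13, "tz": -30, "rx": 0, "ry": 0, "rz": 0}, {"claw": 0.2, "tx": -21, "ty": 14, "tz": -30, "rx": 0, "ry": 0, "rz": 0}, {"claw": 0.2, "tx": 0, "ty": 0, "tz": -29, "rx": 0, "ry": 0, "rz": 0}, {"claw": 0.2, "tx": 0, "ty": 0, "tz": -29, "rx": 0, "ry": 0, "rz": 0}, {"claw": 0.2, "tx": 0, "ty": 0, "tz": 0, "rx": 0, "ry": 0, "rz": 0}, {"claw": 0.2, "tx": 0, "ty": 0, "tz": 0, "rx": 0, "ry": 0, "rz": 0}]}}

```text
t: 3.45
ee_pos: [0.5134, -0.1711, 0.2271]
ee_rot: [-0.0, 0.696, 0.718, 0.0]
wrist_force: [0.5, -0.3, 0.9]
width: 0.0557
grasp_force: 0.0
```

{"op": "send_rows", "data": {"commands": [{"claw": -0.75, "tx": 0, "ty": 1, "tz": 0, "rx": 0, "ry": 0, "rz": 0}, {"claw": -0.75, "tx": 0, "ty": 0, "tz": 0, "rx": 0, "ry": 0, "rz": 0}, {"claw": -0.75, "tx": 0, "ty": 0, "tz": 0, "rx": 0, "ry": 0, "rz": 0}, {"claw": -0.75, "tx": 0, "ty": 0, "tz": 0, "rx": 0, "ry": 0, "rz": 0}, {"claw": -0.75, "tx": 0, "ty": 0, "tz": 0, "rx": 0, "ry": 0, "rz": 0}], "force": 10}}

```text
t: 3.95
ee_pos: [0.5128, -0.172, 0.2271]
ee_rot: [0.0, 0.697, 0.717, 0.0]
wrist_force: [1.1, -0.9, -0.1]
width: 0.0204
grasp_force: 0.0
```

```bash
python3 - <<'E'
import numpy as np
k=np.array([513.3,-169.5]);o=np.array([589.4,-129.4]);t=np.radians(2.1)
R=lambda a:np.array([[np.cos(a),-np.sin(a)],[np.sin(a),np.cos(a)]])
p=o+R(t)@[-45,-115];v=k-p;a=np.arctan2(-v[0],v[1])-t;print(p,np.hypot(*v),a)
A=np.linspace(a,1.66,17);Q=np.array([p+R(t+x)@[0,85] for x in A])
print(np.diff(Q,axis=0).round(1).tolist(),Q[-1],Q[0])
E
```

```text
[ 548.64424878 -245.97173218] 84.24453539523098 0.3962904675625692
[[-6.0, -3.1], [-5.7, -3.5], [-5.4, -4.0], [-5.1, -4.4], [-4.7, -4.8], [-4.3, -5.1], [-3.9, -5.4], [-3.5, -5.7], [-3.0, -6.0], [-2.5, -6.2], [-2.0, -6.4], [-1.5, -6.5], [-1.0, -6.6], [-0.5, -6.7], [0.0, -6.7], [0.6, -6.7]] [ 464.3165449  -256.64123814] [ 512.98304972 -168.81423817]
```

{"op": "send_rows", "data": {"commands": [{"claw": -0.75, "tx": 0, "ty": 0, "tz": 0, "rx": 0, "ry": 0, "rz": 0}, {"claw": -0.75, "tx": 0, "ty": 0, "tz": 0, "rx": 0, "ry": 0, "rz": 0}, {"claw": -0.75, "tx": -6, "ty": -3, "tz": 0, "rx": 0, "ry": 0, "rz": 0}, {"claw": -0.75, "tx": -5.5, "ty": -3.5, "tz": 0, "rx": 0, "ry": 0, "rz": 0}, {"claw": -0.75, "tx": -5.5, "ty": -4, "tz": 0, "rx": 0, "ry": 0, "rz": 0}, {"claw": -0.75, "tx": -5, "ty": -4.5, "tz": 0, "rx": 0, "ry": 0, "rz": 0}, {"claw": -0.75, "tx": -4.5, "ty": -5, "tz": 0, "rx": 0, "ry": 0, "rz": 0}, {"claw": -0.75, "tx": -4.5, "ty": -5, "tz": 0, "rx": 0, "ry": 0, "rz": 0}, {"claw": -0.75, "tx": -4, "ty": -5.5, "tz": 0, "rx": 0, "ry": 0, "rz": 0}, {"claw": -0.75, "tx": -3.5, "ty": -5.5, "tz": 0, "rx": 0, "ry": 0, "rz": 0}, {"claw": -0.75, "tx": -3, "ty": -6, "tz": 0, "rx": 0, "ry": 0, "rz": 0}, {"claw": -0.75, "tx": -2.5, "ty": -6, "tz": 0, "rx": 0, "ry": 0, "rz": 0}, {"claw": -0.75, "tx": -2, "ty": -6.5, "tz": 0, "rx": 0, "ry": 0, "rz": 0}, {"claw": -0.75, "tx": -1.5, "ty": -6.5, "tz": 0, "rx": 0, "ry": 0, "rz": 0}, {"claw": -0.75, "tx": -1, "ty": -6.5, "tz": 0, "rx": 0, "ry": 0, "rz": 0}, {"claw": -0.75, "tx": -0.5, "ty": -6.5, "tz": 0, "rx": 0, "ry": 0, "rz": 0}, {"claw": -0.75, "tx": 0, "ty": -7, "tz": 0, "rx": 0, "ry": 0, "rz": 0}, {"claw": -0.75, "tx": 0.5, "ty": -6.5, "tz": 0, "rx": 0, "ry": 0, "rz": 0}, {"claw": -0.75, "tx": 0, "ty": 0, "tz": 0, "rx": 0, "ry": 0, "rz": 0}], "force": 10}}

```text
t: 5.85
ee_pos: [0.4654, -0.2604, 0.2268]
ee_rot: [0.002, 0.697, 0.717, 0.001]
wrist_force: [5.7, 2.4, 1.9]
width: 0.0177
grasp_force: 10.0
```

{"op": "send_rows", "data": {"commands": [{"claw": 0.2, "tx": -0.5, "ty": 1, "tz": 0, "rx": 0, "ry": 0, "rz": 0}, {"claw": 0.2, "tx": 0, "ty": 0, "tz": 0, "rx": 0, "ry": 0, "rz": 0}, {"claw": 0.2, "tx": 0, "ty": 0, "tz": 0, "rx": 0, "ry": 0, "rz": 0}, {"claw": 0.2, "tx": 0, "ty": 0, "tz": 0, "rx": 0, "ry": 0, "rz": 0}, {"claw": 0.2, "tx": 0, "ty": 0, "tz": 35, "rx": 0, "ry": 0, "rz": 0}, {"claw": 0.2, "tx": 0, "ty": 0, "tz": 40, "rx": 0, "ry": 0, "rz": 0}, {"claw": 0.2, "tx": 10, "ty": 20, "tz": 40, "rx": 0, "ry": 0, "rz": 0}, {"claw": 0.2, "tx": 16, "ty": 40, "tz": 0, "rx": 0, "ry": 0, "rz": -1}, {"claw": 0.2, "tx": 16, "ty": 40, "tz": 0, "rx": 0, "ry": 0, "rz": 0}, {"claw": 0.2, "tx": 16, "ty": 40, "tz": 0, "rx": 0, "ry": 0, "rz": 0}, {"claw": 0.2, "tx": 16, "ty": 40, "tz": 0, "rx": 0, "ry": 0, "rz": 0}, {"claw": 0.2, "tx": 16, "ty": 40, "tz": 0, "rx": 0, "ry": 0, "rz": 0}, {"claw": 0.2, "tx": 16, "ty": 40, "tz": 0, "rx": 0, "ry": 0, "rz": 0}, {"claw": 0.2, "tx": 16, "ty": 40, "tz": 0, "rx": 0, "ry": 0, "rz": 0}, {"claw": 0.2, "tx": 16, "ty": 40, "tz": 0, "rx": 0, "ry": 0, "rz": 0}, {"claw": 0.2, "tx": 16, "ty": 40, "tz": 0, "rx": 0, "ry": 0, "rz": 0}, {"claw": 0.2, "tx": 10, "ty": 10, "tz": 0, "rx": 0, "ry": 0, "rz": 0}, {"claw": 0.2, "tx": 0, "ty": 0, "tz": 0, "rx": 0, "ry": 0, "rz": 0}, {"claw": 0.2, "tx": 0, "ty": 0, "tz": 0, "rx": 0, "ry": 0, "rz": 0}], "force": 10}}

```text
t: 7.75
ee_pos: [0.6272, 0.1301, 0.3411]
ee_rot: [0.0, 0.704, 0.711, -0.002]
wrist_force: [-0.5, -0.5, -0.1]
width: 0.0562
grasp_force: 0.0
```

```bash
python3 - <<'E'
from h import *
np.set_printoptions(suppress=True,precision=1)
s=arm.get_state();print(s['ee_pos']*1000,s['ee_rot'])
for n in('scene','top'):
    d=shot(n);P=pts(d);save(d,n+'1');np.savez(n+'1.npz',**d)
    x,y,z=np.moveaxis(P,-1,0)
    m=(z>.06)&(z<.078)&(abs(x-.465)<.05)&(abs(y+.257)<.05);print(n,'knob',m.sum(),1000*np.nanmean(P[m],0) if m.any() else 0)
E
```

```text
[627.2 130.1 341.1] [ 0.   0.7  0.7 -0. ]
scene knob 19 [ 462.9 -261.2   74. ]
top knob 46 [ 466.6 -264.4   72.6]
```

{"op": "send_rows", "data": {"commands": [{"claw": 0.2, "tx": 1.5, "ty": -0.5, "tz": -40, "rx": 0, "ry": 0, "rz": 0.2}, {"claw": 0.2, "tx": 0, "ty": 0, "tz": -40, "rx": 0, "ry": 0, "rz": 0}, {"claw": 0.2, "tx": 0, "ty": 0, "tz": -40, "rx": 0, "ry": 0, "rz": 0}, {"claw": 0.2, "tx": 0, "ty": 0, "tz": -21, "rx": 0, "ry": 0, "rz": 0}, {"claw": -0.2, "tx": 0, "ty": 0, "tz": 0, "rx": 0, "ry": 0, "rz": 0}, {"claw": -0.5, "tx": 0, "ty": 0, "tz": 0, "rx": 0, "ry": 0, "rz": 0}, {"claw": -0.85, "tx": 0, "ty": 0, "tz": 0, "rx": 0, "ry": 0, "rz": 0}, {"claw": -0.85, "tx": 0, "ty": 0, "tz": 0, "rx": 0, "ry": 0, "rz": 0}, {"claw": -0.85, "tx": 0, "ty": 0, "tz": 0, "rx": 0, "ry": 0, "rz": 0}, {"claw": -0.85, "tx": 0, "ty": 0, "tz": 0, "rx": 0, "ry": 0, "rz": 0}, {"claw": -0.85, "tx": 0, "ty": 0, "tz": 0, "rx": 0, "ry": 0, "rz": 0}], "force": 40}}

```text
t: 8.95
ee_pos: [0.6295, 0.1312, 0.2017]
ee_rot: [0.0, 0.702, 0.713, 0.001]
wrist_force: [-0.5, 0.2, 3.8]
width: 0.0139
grasp_force: 40.0
```

{"op": "send_rows", "data": {"commands": [{"claw": -0.85, "tx": 0, "ty": 0, "tz": 15, "rx": 0, "ry": 0, "rz": 0}, {"claw": -0.85, "tx": -10, "ty": 0, "tz": 20, "rx": 0, "ry": 0, "rz": 0}, {"claw": -0.85, "tx": -20, "ty": -5, "tz": 15, "rx": 0, "ry": 0, "rz": 0}, {"claw": -0.85, "tx": -20, "ty": -20, "tz": 0, "rx": 0, "ry": 0, "rz": 0.3}, {"claw": -0.85, "tx": -4, "ty": -30, "tz": 0, "rx": 0, "ry": 0, "rz": 0.3}, {"claw": -0.85, "tx": 0, "ty": -35, "tz": 0, "rx": 0, "ry": 0, "rz": 0.3}, {"claw": -0.85, "tx": 0, "ty": -35, "tz": 0, "rx": 0, "ry": 0, "rz": 0.3}, {"claw": -0.85, "tx": 0, "ty": -35, "tz": 0, "rx": 0, "ry": 0, "rz": 0}, {"claw": -0.85, "tx": 0, "ty": -35, "tz": 0, "rx": 0, "ry": 0, "rz": 0}, {"claw": -0.85, "tx": 0, "ty": -35, "tz": 0, "rx": 0, "ry": 0, "rz": 0}, {"claw": -0.85, "tx": 0, "ty": -30, "tz": 0, "rx": 0, "ry": 0, "rz": 0}, {"claw": -0.85, "tx": 0, "ty": -20, "tz": 0, "rx": 0, "ry": 0, "rz": 0}, {"claw": -0.85, "tx": 0, "ty": 0, "tz": 0, "rx": 0, "ry": 0, "rz": 0}, {"claw": -0.85, "tx": 0, "ty": 0, "tz": 0, "rx": 0, "ry": 0, "rz": 0}, {"claw": -0.85, "tx": 0, "ty": 0, "tz": 0, "rx": 0, "ry": 0, "rz": 0}], "force": 40}}

```text
t: 10.45
ee_pos: [0.5754, -0.1469, 0.2507]
ee_rot: [-0.001, 0.693, 0.721, 0.001]
wrist_force: [0.7, -0.6, -2.5]
width: 0.0137
grasp_force: 40.0
```

```bash
python3 - <<'E'
from h import *
np.set_printoptions(suppress=True,precision=1)
s=arm.get_state();print(s['ee_pos']*1000,R.from_quat(np.roll(s['ee_rot'],-1)).as_matrix(),s['wrist_force'],s['ft_torque'])
d=wshot('w4')
e=s['ee_pos']
print(wpix(d,[[e[0]+.04,e[1]+.08,.055],[e[0]-.005,e[1]+.072,.055]]))
t=shot('top');save(t,'top2');np.savez('top2.npz',**t)
a=cv2.imread('pics/w4.png');b=cv2.resize(t['image'][130:230,330:450,::-1],None,fx=4,fy=4)
o=np.zeros((800,640,3),np.uint8);o[:400]=a;o[400:,:480]=b;cv2.imwrite('pics/v4.png',cv2.resize(o,(480,600)))
E
```

```text
[ 575.4 -146.9  250.7] [[-0.  1. -0.]
 [ 1.  0.  0.]
 [ 0. -0. -1.]] [ 0.7 -0.6 -2.5] [-0.   0.1 -0. ]
[[395.5 104.3]
 [316.  113.5]]
```

View pics/v4.png

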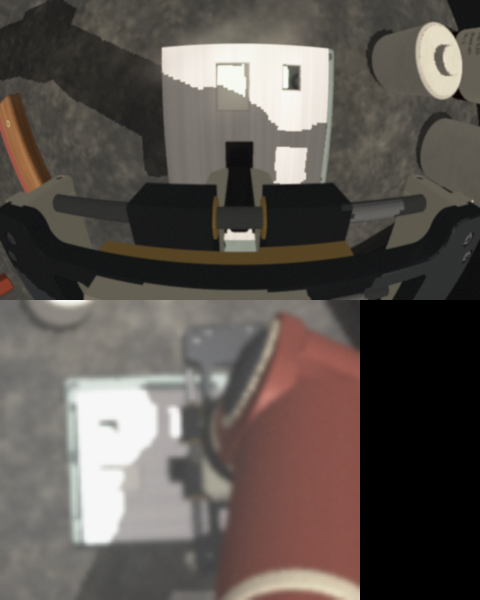

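```bash
python3 - <<'E'
from h import *
np.set_printoptions(suppress=True,precision=2)
d=dict(np.load('w4.npz'));im=d['image'];g=cv2.cvtColor(im,cv2.COLOR_RGB2GRAY);P=wpts(d)
print('plate z',[1000*P[v,u] for u,v in((400,130),(350,90),(250,90),(420,80),(260,180))])
zt=.0507+.003
k=P[...,2]<.045  # see-through
for n,sd,rad in(('slot',(388,104),24),('win',(310,115),34)):
    c,a,m=blob(k|(P[...,2]!=P[...,2]),sd,rad);print(n,c,a,wray(d,c,.0537)*1000, cv2.minAreaRect(toworld(d,m,.0537).astype(np.float32)))
e=d['T']@np.linalg.inv(d['mount']);A=e[:2,1]; print('tool yaw',np.degrees(np.arctan2(A[1],A[0])))
print('stud L rel TCP home etc: R for', e[:3,3]*1000)
E
```

```text
plate z [array([619.48, -81.56,  53.11]), array([589.02, -60.49,  53.59]), array([532.14, -61.87,  53.59]), array([629.69, -51.07,  54.39]), array([ 538.85, -114.37,   54.13])]
slot [387.2  103.41] 641 [[610.78 -66.7 ]] ((611.0004272460938, -66.67198944091797), (12.388418197631836, 18.29659080505371), 2.8299388885498047)
win [310.16 115.45] 2529 [[567.14 -76.08]] ((567.10498046875, -76.06682586669922), (23.245464324951172, 35.33586120605469), 3.0534262657165527)
tool yaw 2.2108142727514264
stud L rel TCP home etc: R for [ 575.39 -146.85  250.65]
```

{"op": "send_rows", "data": {"commands": [{"claw": -0.85, "tx": 1, "ty": -1.2, "tz": -5, "rx": 0, "ry": 0, "rz": 0}, {"claw": -0.85, "tx": 0, "ty": 0, "tz": -6, "rx": 0, "ry": 0, "rz": 0}, {"claw": -0.85, "tx": 0, "ty": 0, "tz": -4, "rx": 0, "ry": 0, "rz": 0}, {"claw": -0.85, "tx": 0, "ty": 0, "tz": -2, "rx": 0, "ry": 0, "rz": 0}, {"claw": -0.85, "tx": 0, "ty": 0, "tz": -1, "rx": 0, "ry": 0, "rz": 0}, {"claw": -0.85, "tx": 0, "ty": 0, "tz": 0, "rx": 0, "ry": 0, "rz": 0}, {"claw": -0.85, "tx": 0, "ty": 0, "tz": 0, "rx": 0, "ry": 0, "rz": 0}], "force": 40}}

```text
t: 11.25
ee_pos: [0.5763, -0.1502, 0.2328]
ee_rot: [0.0, 0.694, 0.72, 0.0]
wrist_force: [-0.1, 1.1, -3.2]
width: 0.0138
grasp_force: 40.0
```

{"op": "send_rows", "data": {"commands": [{"claw": -0.85, "tx": 0, "ty": 0, "tz": -1, "rx": 0, "ry": 0, "rz": 0}, {"claw": -0.85, "tx": 0, "ty": 0, "tz": 0, "rx": 0, "ry": 0, "rz": 0}]}}

```text
t: 11.45
ee_pos: [0.5762, -0.1501, 0.2318]
ee_rot: [-0.0, 0.694, 0.72, 0.0]
wrist_force: [-0.1, 0.2, -2.7]
width: 0.0138
grasp_force: 40.0
```

{"op": "send_rows", "data": {"commands": [{"claw": -0.85, "tx": 0, "ty": 0, "tz": -0.6, "rx": 0, "ry": 0, "rz": 0}, {"claw": -0.85, "tx": 0, "ty": 0, "tz": 0, "rx": 0, "ry": 0, "rz": 0}]}}

```text
t: 11.65
ee_pos: [0.5762, -0.1501, 0.2311]
ee_rot: [-0.0, 0.694, 0.72, -0.0]
wrist_force: [-0.5, 0.1, -2.2]
width: 0.0132
grasp_force: 40.0
```

{"op": "send_rows", "data": {"commands": [{"claw": -0.85, "tx": 0, "ty": 2, "tz": 0, "rx": 0, "ry": 0, "rz": 0}, {"claw": -0.85, "tx": 0, "ty": 0, "tz": -0.6, "rx": 0, "ry": 0, "rz": 0}, {"claw": -0.85, "tx": 0, "ty": 0, "tz": 0, "rx": 0, "ry": 0, "rz": 0}, {"claw": -0.85, "tx": 0, "ty": 0, "tz": 0, "rx": 0, "ry": 0, "rz": 0}]}}

```text
t: 12.05
ee_pos: [0.5763, -0.1479, 0.2307]
ee_rot: [0.0, 0.694, 0.72, 0.0]
wrist_force: [-0.0, -0.1, -2.9]
width: 0.0138
grasp_force: 40.0
```

{"op": "send_rows", "data": {"commands": [{"claw": -0.85, "tx": 0, "ty": 0, "tz": -0.6, "rx": 0, "ry": 0, "rz": 0}, {"claw": -0.85, "tx": 0, "ty": 0, "tz": 0, "rx": 0, "ry": 0, "rz": 0}]}}

```text
t: 12.25
ee_pos: [0.5763, -0.148, 0.2305]
ee_rot: [-0.0, 0.694, 0.72, 0.0]
wrist_force: [-1.3, 1.7, 2.6]
width: 0.014
grasp_force: 40.0
```

{"op": "send_rows", "data": {"commands": [{"claw": -0.85, "tx": 0, "ty": 0, "tz": -0.5, "rx": 0, "ry": 0, "rz": 0}, {"claw": -0.85, "tx": 0, "ty": 0, "tz": 0, "rx": 0, "ry": 0, "rz": 0}]}}

```text
t: 12.45
ee_pos: [0.5762, -0.148, 0.2304]
ee_rot: [0.0, 0.694, 0.72, 0.0]
wrist_force: [-3.0, 1.7, 6.5]
width: 0.0135
grasp_force: 40.0
```

{"op": "send_rows", "data": {"commands": [{"claw": -0.85, "tx": 1, "ty": 0, "tz": 0.2, "rx": 0, "ry": 0, "rz": 0}, {"claw": -0.85, "tx": 2, "ty": 0.1, "tz": 0, "rx": 0, "ry": 0, "rz": 0}, {"claw": -0.85, "tx": 2, "ty": 0.1, "tz": 0, "rx": 0, "ry": 0, "rz": 0}, {"claw": -0.85, "tx": 2, "ty": 0.1, "tz": 0, "rx": 0, "ry": 0, "rz": 0}, {"claw": -0.85, "tx": 2, "ty": 0.1, "tz": 0, "rx": 0, "ry": 0, "rz": 0}, {"claw": -0.85, "tx": 2, "ty": 0.1, "tz": 0, "rx": 0, "ry": 0, "rz": 0}, {"claw": -0.85, "tx": 0, "ty": 0, "tz": 0, "rx": 0, "ry": 0, "rz": 0}]}}

```text
t: 13.15
ee_pos: [0.5862, -0.1487, 0.2305]
ee_rot: [-0.001, 0.695, 0.719, -0.001]
wrist_force: [-4.9, 0.2, 6.6]
width: 0.0141
grasp_force: 40.0
```

{"op": "send_rows", "data": {"commands": [{"claw": -0.85, "tx": 1, "ty": 0, "tz": 0, "rx": 0, "ry": 0, "rz": 0}, {"claw": -0.85, "tx": 0.5, "ty": 0, "tz": 0, "rx": 0, "ry": 0, "rz": 0}, {"claw": -0.85, "tx": 0, "ty": 0, "tz": 0, "rx": 0, "ry": 0, "rz": 0}]}}

```text
t: 13.45
ee_pos: [0.587, -0.1487, 0.2305]
ee_rot: [-0.002, 0.695, 0.719, -0.002]
wrist_force: [-6.2, 0.7, 8.9]
width: 0.0135
grasp_force: 40.0
```

{"op": "send_rows", "data": {"commands": [{"claw": -0.85, "tx": 0.8, "ty": 0, "tz": 0, "rx": 0, "ry": 0, "rz": 0}, {"claw": -0.85, "tx": 0, "ty": 0, "tz": 0, "rx": 0, "ry": 0, "rz": 0}]}}

```text
t: 13.65
ee_pos: [0.5889, -0.1484, 0.2299]
ee_rot: [0.0, 0.695, 0.719, -0.001]
wrist_force: [0.5, -1.1, -2.9]
width: 0.0139
grasp_force: 40.0
```

{"op": "send_rows", "data": {"commands": [{"claw": -0.85, "tx": 0.3, "ty": 0, "tz": -0.7, "rx": 0, "ry": 0, "rz": 0}, {"claw": -0.85, "tx": 0, "ty": 0, "tz": 0, "rx": 0, "ry": 0, "rz": 0}, {"claw": -0.85, "tx": 0, "ty": 0, "tz": 0, "rx": 0, "ry": 0, "rz": 0}]}}

```text
t: 13.95
ee_pos: [0.5899, -0.1475, 0.2283]
ee_rot: [-0.0, 0.694, 0.72, -0.0]
wrist_force: [0.7, -0.1, -2.2]
width: 0.0139
grasp_force: 40.0
```

{"op": "send_rows", "data": {"commands": [{"claw": -0.85, "tx": 0, "ty": 0, "tz": -0.6, "rx": 0, "ry": 0, "rz": 0}, {"claw": -0.85, "tx": 0, "ty": 0, "tz": 0, "rx": 0, "ry": 0, "rz": 0}]}}

```text
t: 14.15
ee_pos: [0.5898, -0.1475, 0.228]
ee_rot: [-0.0, 0.694, 0.72, -0.0]
wrist_force: [-0.4, 0.2, -2.4]
width: 0.0139
grasp_force: 40.0
```

{"op": "send_rows", "data": {"commands": [{"claw": -0.85, "tx": 0, "ty": 0, "tz": -1, "rx": 0, "ry": 0, "rz": 0}, {"claw": -0.85, "tx": 0, "ty": 0, "tz": -1, "rx": 0, "ry": 0, "rz": 0}, {"claw": -0.85, "tx": 0, "ty": 0, "tz": 0, "rx": 0, "ry": 0, "rz": 0}]}}

```text
t: 14.45
ee_pos: [0.5897, -0.1476, 0.2262]
ee_rot: [-0.0, 0.694, 0.72, -0.0]
wrist_force: [-0.6, -0.9, -3.4]
width: 0.0136
grasp_force: 40.0
```

{"op": "send_rows", "data": {"commands": [{"claw": -0.85, "tx": 0, "ty": 0, "tz": -1, "rx": 0, "ry": 0, "rz": 0}, {"claw": -0.85, "tx": 0, "ty": 0, "tz": -1, "rx": 0, "ry": 0, "rz": 0}, {"claw": -0.85, "tx": 0, "ty": 0, "tz": -0.5, "rx": 0, "ry": 0, "rz": 0}, {"claw": -0.85, "tx": 0, "ty": 0, "tz": 0, "rx": 0, "ry": 0, "rz": 0}]}}

```text
t: 14.85
ee_pos: [0.5898, -0.1476, 0.2237]
ee_rot: [-0.0, 0.694, 0.72, -0.0]
wrist_force: [-0.8, -0.4, -2.8]
width: 0.0136
grasp_force: 40.0
```

{"op": "send_rows", "data": {"commands": [{"claw": -0.85, "tx": 0, "ty": 0, "tz": -0.7, "rx": 0, "ry": 0, "rz": 0}, {"claw": -0.85, "tx": 0, "ty": 0, "tz": -0.7, "rx": 0, "ry": 0, "rz": 0}, {"claw": -0.85, "tx": 0, "ty": 0, "tz": 0, "rx": 0, "ry": 0, "rz": 0}, {"claw": -0.85, "tx": 0, "ty": 0, "tz": 0, "rx": 0, "ry": 0, "rz": 0}]}}

```text
t: 15.25
ee_pos: [0.5898, -0.1476, 0.2224]
ee_rot: [-0.0, 0.694, 0.72, -0.0]
wrist_force: [1.0, 0.3, -3.0]
width: 0.0137
grasp_force: 40.0
```

{"op": "send_rows", "data": {"commands": [{"claw": -0.85, "tx": 0, "ty": 0, "tz": -0.7, "rx": 0, "ry": 0, "rz": 0}, {"claw": -0.85, "tx": 0, "ty": 0, "tz": 0, "rx": 0, "ry": 0, "rz": 0}, {"claw": -0.85, "tx": 0, "ty": 0, "tz": 0, "rx": 0, "ry": 0, "rz": 0}]}}

```text
t: 15.55
ee_pos: [0.5898, -0.1476, 0.2218]
ee_rot: [-0.0, 0.694, 0.72, 0.0]
wrist_force: [-0.4, 0.4, -2.8]
width: 0.014
grasp_force: 40.0
```

{"op": "send_rows", "data": {"commands": [{"claw": -0.85, "tx": 0, "ty": 0, "tz": -0.5, "rx": 0, "ry": 0, "rz": 0}, {"claw": -0.85, "tx": 0, "ty": 0, "tz": 0, "rx": 0, "ry": 0, "rz": 0}, {"claw": -0.85, "tx": 0, "ty": 0, "tz": 0, "rx": 0, "ry": 0, "rz": 0}]}}

```text
t: 15.85
ee_pos: [0.5898, -0.1477, 0.2217]
ee_rot: [0.0, 0.694, 0.72, 0.0]
wrist_force: [-0.3, 0.6, 1.7]
width: 0.0138
grasp_force: 40.0
```

{"op": "send_rows", "data": {"commands": [{"claw": -0.5, "tx": 0, "ty": 0, "tz": 0, "rx": 0, "ry": 0, "rz": 0}, {"claw": 0.1, "tx": 0, "ty": 0, "tz": 0, "rx": 0, "ry": 0, "rz": 0}, {"claw": 0.1, "tx": 0, "ty": 0, "tz": 0, "rx": 0, "ry": 0, "rz": 0}, {"claw": 0.1, "tx": 0, "ty": 0, "tz": 0, "rx": 0, "ry": 0, "rz": 0}, {"claw": 0.1, "tx": 0, "ty": 0, "tz": 20, "rx": 0, "ry": 0, "rz": 0}, {"claw": 0.1, "tx": 0, "ty": 0, "tz": 35, "rx": 0, "ry": 0, "rz": 0}, {"claw": 0.1, "tx": 0, "ty": 0, "tz": 40, "rx": 0, "ry": 0, "rz": 0}, {"claw": 0.1, "tx": -25, "ty": -23, "tz": 0, "rx": 0, "ry": 0, "rz": 0}, {"claw": 0.1, "tx": -25, "ty": -23, "tz": 0, "rx": 0, "ry": 0, "rz": 0}, {"claw": 0.1, "tx": -25, "ty": -23, "tz": 0, "rx": 0, "ry": 0, "rz": 0}, {"claw": 0.1, "tx": -25, "ty": -23, "tz": 0, "rx": 0, "ry": 0, "rz": 0}, {"claw": 0.1, "tx": -24, "ty": -21, "tz": 0, "rx": 0, "ry": 0, "rz": 0}, {"claw": 0.1, "tx": 0, "ty": 0, "tz": 0, "rx": 0, "ry": 0, "rz": 0}, {"claw": 0.1, "tx": 0, "ty": 0, "tz": 0, "rx": 0, "ry": 0, "rz": 0}], "force": 10}}

```text
t: 17.25
ee_pos: [0.4655, -0.2612, 0.3165]
ee_rot: [0.0, 0.695, 0.719, 0.0]
wrist_force: [1.1, 0.1, -1.1]
width: 0.0513
grasp_force: 0.0
```

```bash
python3 - <<'E'
from h import *
np.set_printoptions(suppress=True,precision=1)
s=arm.get_state();print(s['ee_pos']*1000)
t=wshot('w5');d=shot('top');P=pts(d);Q=wpts(t);save(d,'top5')
o=np.array([.5894,-.1294]);a=np.radians(2.1);Rm=np.array([[np.cos(a),-np.sin(a)],[np.sin(a),np.cos(a)]])
for n,W in(('top',P),('wr',Q)):
  for b in((-.05,-.06),(-.05,.07),(.02,-.06),(.06,0),(.06,.075),(.06,-.075),(-.05,.02)):
    w=o+Rm@b;m=np.hypot(W[...,0]-w[0],W[...,1]-w[1])<.006
    if m.any():print(n,b,m.sum(),1000*np.nanmedian(W[m][:,2]))
E
```

```text
[ 465.5 -261.2  316.5]
top (-0.05, -0.06) 16 25.587996849973816
top (-0.05, 0.07) 16 27.282596498427903
top (0.02, -0.06) 16 24.239556235218117
top (0.06, 0) 16 23.730475213391223
top (0.06, 0.075) 15 24.176572260582894
top (0.06, -0.075) 15 24.796757505893385
top (-0.05, 0.02) 14 24.715579035285984
wr (-0.05, -0.06) 133 24.715319366282685
wr (0.02, -0.06) 102 24.515191019613496
wr (0.06, 0) 85 24.504198992794436
wr (0.06, 0.075) 40 24.836726018196476
wr (0.06, -0.075) 87 24.333804504967247
wr (-0.05, 0.02) 128 24.5629357054791
```

View pics/w5.png

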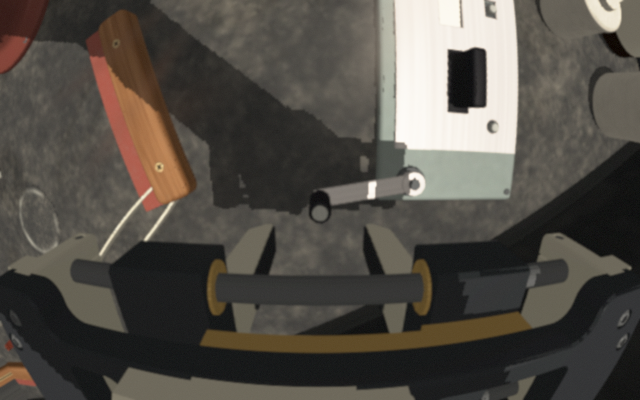

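The plate lies flat, with its top at about 25 mm. The studs show in the round hole at (492,127) and the slot at (491,8). The knob at (320,206) is lined up between the fingers.

{"op": "send_rows", "data": {"commands": [{"claw": 0.1, "tx": 0, "ty": 0.5, "tz": -35, "rx": 0, "ry": 0, "rz": 0}, {"claw": 0.1, "tx": 0, "ty": 0, "tz": -35, "rx": 0, "ry": 0, "rz": 0}, {"claw": 0.1, "tx": 0, "ty": 0, "tz": -19, "rx": 0, "ry": 0, "rz": 0}, {"claw": -0.75, "tx": 0, "ty": 0, "tz": 0, "rx": 0, "ry": 0, "rz": 0}, {"claw": -0.75, "tx": 0, "ty": 0, "tz": 0, "rx": 0, "ry": 0, "rz": 0}, {"claw": -0.75, "tx": 0, "ty": 0, "tz": 0, "rx": 0, "ry": 0, "rz": 0}, {"claw": -0.75, "tx": 0, "ty": 0, "tz": 0, "rx": 0, "ry": 0, "rz": 0}, {"claw": -0.75, "tx": 0, "ty": 0, "tz": 0, "rx": 0, "ry": 0, "rz": 0}, {"claw": -0.75, "tx": 0, "ty": 0, "tz": 0, "rx": 0, "ry": 0, "rz": 0}, {"claw": -0.75, "tx": 0, "ty": 0, "tz": 0, "rx": 0, "ry": 0, "rz": 0}], "force": 10}}

```text
t: 18.35
ee_pos: [0.4659, -0.2603, 0.2282]
ee_rot: [0.001, 0.694, 0.72, 0.0]
wrist_force: [-1.4, 0.6, 6.0]
width: 0.0178
grasp_force: 10.0
```

```bash
python3 - <<'E'
import numpy as np
from plant import arm
k=arm.get_state()['ee_pos'][:2]*1000;o=np.array([589.4,-129.4]);t=np.radians(2.1)
R=lambda a:np.array([[np.cos(a),-np.sin(a)],[np.sin(a),np.cos(a)]])
p=o+R(t)@[-45,-115];v=k-p;a=np.arctan2(-v[0],v[1])-t;print(k,p,np.hypot(*v),a)
A=np.linspace(a,0.02,19);Q=np.array([p+R(t+x)@[0,85] for x in A])
print(np.diff(Q,axis=0).round(1).tolist(),Q[-1],Q[0])
E
```

```text
[ 465.85633331 -260.302622  ] [ 548.64424878 -245.97173218] 84.01912491301998 1.705549482293191
[[-1.0, 7.9], [-0.2, 8.0], [0.5, 7.9], [1.2, 7.9], [2.0, 7.7], [2.7, 7.5], [3.4, 7.2], [4.0, 6.9], [4.7, 6.5], [5.2, 6.0], [5.8, 5.5], [6.3, 4.9], [6.7, 4.3], [7.1, 3.7], [7.4, 3.0], [7.6, 2.3], [7.8, 1.6], [7.9, 0.8]] [ 543.83141145 -161.10809687] [ 464.88983189 -260.46992692]
```

{"op": "send_rows", "data": {"commands": [{"claw": -0.75, "tx": -1, "ty": 8, "tz": 0.5, "rx": 0, "ry": 0, "rz": 0}, {"claw": -0.75, "tx": 0, "ty": 8, "tz": 0, "rx": 0, "ry": 0, "rz": 0}, {"claw": -0.75, "tx": 0.5, "ty": 8, "tz": 0, "rx": 0, "ry": 0, "rz": 0}, {"claw": -0.75, "tx": 1, "ty": 8, "tz": 0, "rx": 0, "ry": 0, "rz": 0}, {"claw": -0.75, "tx": 2, "ty": 7.5, "tz": 0, "rx": 0, "ry": 0, "rz": 0}, {"claw": -0.75, "tx": 2.5, "ty": 7.5, "tz": 0, "rx": 0, "ry": 0, "rz": 0}, {"claw": -0.75, "tx": 3.5, "ty": 7, "tz": 0, "rx": 0, "ry": 0, "rz": 0}, {"claw": -0.75, "tx": 4, "ty": 7, "tz": 0, "rx": 0, "ry": 0, "rz": 0}, {"claw": -0.75, "tx": 4.5, "ty": 6.5, "tz": 0, "rx": 0, "ry": 0, "rz": 0}, {"claw": -0.75, "tx": 5, "ty": 6, "tz": 0, "rx": 0, "ry": 0, "rz": 0}, {"claw": -0.75, "tx": 6, "ty": 5.5, "tz": 0, "rx": 0, "ry": 0, "rz": 0}, {"claw": -0.75, "tx": 6, "ty": 5, "tz": 0, "rx": 0, "ry": 0, "rz": 0}, {"claw": -0.75, "tx": 6.5, "ty": 4.5, "tz": 0, "rx": 0, "ry": 0, "rz": 0}, {"claw": -0.75, "tx": 7, "ty": 3.5, "tz": 0, "rx": 0, "ry": 0, "rz": 0}, {"claw": -0.75, "tx": 0, "ty": 0, "tz": 0, "rx": 0, "ry": 0, "rz": 0}], "force": 10}}

```text
t: 19.85
ee_pos: [0.5113, -0.1604, 0.2266]
ee_rot: [-0.01, 0.692, 0.722, 0.001]
wrist_force: [-5.4, 11.0, 8.0]
width: 0.0121
grasp_force: 6.7
```

{"op": "send_rows", "data": {"commands": [{"claw": -0.75, "tx": 7, "ty": 3, "tz": 0, "rx": 0, "ry": 0, "rz": 0}, {"claw": -0.75, "tx": 7.5, "ty": 2.5, "tz": 0, "rx": 0, "ry": 0, "rz": 0}, {"claw": -0.75, "tx": 8, "ty": 1.5, "tz": 0, "rx": 0, "ry": 0, "rz": 0}, {"claw": -0.75, "tx": 5, "ty": 0.5, "tz": 0, "rx": 0, "ry": 0, "rz": 0}, {"claw": -0.75, "tx": 0, "ty": 0, "tz": 0, "rx": 0, "ry": 0, "rz": 0}, {"claw": -0.75, "tx": 0, "ty": 0, "tz": 0, "rx": 0, "ry": 0, "rz": 0}]}}

```text
t: 20.45
ee_pos: [0.5402, -0.1502, 0.2264]
ee_rot: [-0.01, 0.691, 0.723, 0.003]
wrist_force: [-2.7, 14.0, 5.8]
width: 0.0122
grasp_force: 6.7
```

```bash
python3 - <<'E'
from h import *
np.set_printoptions(suppress=True,precision=1)
s=arm.get_state();print(s['ee_pos']*1000,s['wrist_force'],s['ft_torque'])
d=shot('scene');t=shot('top');w=wshot('w6')
a=cv2.resize(d['image'][150:270,320:460,::-1],(560,480));cv2.imwrite('pics/s6.png',a)
Q=wpts(w)
for n,W in(('scene',pts(d)),('top',pts(t)),('wr',Q)):
  m=(W[...,2]>.03)&(W[...,2]<.08)&(abs(W[...,0]-.52)<.05)&(abs(W[...,1]+.17)<.06);print(n,m.sum(),1000*np.nanmedian(W[m],0) if m.any() else '')
E
```

```text
[ 540.2 -150.2  226.4] [-2.7 14.   5.8] [ 3.   0.6 -0.2]
scene 269 [ 531.1 -167.    47.4]
top 4 [ 545.2 -129.    48.1]
wr 2808 [ 540.6 -142.1   54.1]
```

View pics/s6.png

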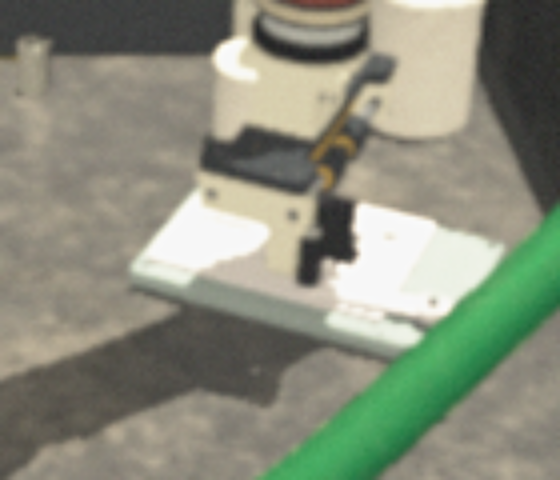

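The scene crop shows the knob at (308,258) just beside the fingers. The bar is nearly across the plate, but the pads have slipped to the knob's edge. I open slightly and let the tool relax.

{"op": "send_rows", "data": {"commands": [{"claw": -0.4, "tx": 0, "ty": 0, "tz": 0, "rx": 0, "ry": 0, "rz": 0}, {"claw": -0.4, "tx": 0, "ty": 0, "tz": 0, "rx": 0, "ry": 0, "rz": 0}, {"claw": -0.4, "tx": 0, "ty": 0, "tz": 0, "rx": 0, "ry": 0, "rz": 0}, {"claw": -0.4, "tx": 0, "ty": 0, "tz": 0, "rx": 0, "ry": 0, "rz": 0}]}}

```text
t: 21.0
ee_pos: [0.5409, -0.1603, 0.2276]
ee_rot: [0.0, 0.694, 0.72, -0.0]
wrist_force: [0.3, 0.1, 0.1]
width: 0.0277
grasp_force: 0.0
```

{"op": "send_rows", "data": {"commands": [{"claw": -0.65, "tx": 0, "ty": -0.8, "tz": 0, "rx": 0, "ry": 0, "rz": 0}, {"claw": -0.65, "tx": 0, "ty": 0, "tz": 0, "rx": 0, "ry": 0, "rz": 0}, {"claw": -0.65, "tx": 0, "ty": 0, "tz": 0, "rx": 0, "ry": 0, "rz": 0}, {"claw": -0.65, "tx": 0, "ty": 0, "tz": 0, "rx": 0, "ry": 0, "rz": 0}]}}

```text
t: 21.4
ee_pos: [0.5403, -0.1616, 0.2275]
ee_rot: [-0.001, 0.695, 0.719, -0.0]
wrist_force: [-1.7, 0.9, -0.0]
width: 0.0178
grasp_force: 10.0
```

{"op": "send_rows", "data": {"commands": [{"claw": -0.65, "tx": 1.5, "ty": 0, "tz": 0, "rx": 0, "ry": 0, "rz": 0}, {"claw": -0.65, "tx": 1.5, "ty": 0, "tz": 0, "rx": 0, "ry": 0, "rz": 0}, {"claw": -0.65, "tx": 0, "ty": 0, "tz": 0, "rx": 0, "ry": 0, "rz": 0}, {"claw": -0.65, "tx": 0, "ty": 0, "tz": 0, "rx": 0, "ry": 0, "rz": 0}]}}

```text
t: 21.8
ee_pos: [0.5437, -0.1611, 0.2275]
ee_rot: [-0.001, 0.694, 0.72, -0.0]
wrist_force: [-2.9, 2.1, -1.0]
width: 0.0177
grasp_force: 10.0
```

{"op": "send_rows", "data": {"commands": [{"claw": -0.65, "tx": 1, "ty": 0, "tz": 0, "rx": 0, "ry": 0, "rz": 0}, {"claw": -0.65, "tx": 1, "ty": 0, "tz": 0, "rx": 0, "ry": 0, "rz": 0}, {"claw": -0.65, "tx": 0, "ty": 0, "tz": 0, "rx": 0, "ry": 0, "rz": 0}]}}

```text
t: 22.1
ee_pos: [0.5459, -0.1608, 0.2275]
ee_rot: [-0.001, 0.694, 0.72, 0.0]
wrist_force: [-1.7, 3.0, -1.4]
width: 0.0178
grasp_force: 10.0
```

{"op": "send_rows", "data": {"commands": [{"claw": -0.4, "tx": 0, "ty": 0, "tz": 0, "rx": 0, "ry": 0, "rz": 0}, {"claw": -0.4, "tx": 0, "ty": 0, "tz": 0, "rx": 0, "ry": 0, "rz": 0}, {"claw": -0.4, "tx": 0, "ty": 0, "tz": 0, "rx": 0, "ry": 0, "rz": 0}, {"claw": -0.4, "tx": 0, "ty": 0, "tz": 20, "rx": 0, "ry": 0, "rz": 0}, {"claw": -0.4, "tx": 0, "ty": 0, "tz": 40, "rx": 0, "ry": 0, "rz": 0}, {"claw": 1, "tx": 0, "ty": 0, "tz": 40, "rx": 0, "ry": 0, "rz": 0}, {"claw": 1, "tx": -13, "ty": 39, "tz": 20, "rx": 0, "ry": 0, "rz": 0}, {"claw": 1, "tx": -13, "ty": 39, "tz": 0, "rx": 0, "ry": 0, "rz": 0}, {"claw": 1, "tx": -13, "ty": 39, "tz": 0, "rx": 0, "ry": 0, "rz": 0}, {"claw": 1, "tx": -13, "ty": 39, "tz": 0, "rx": 0, "ry": 0, "rz": 0}, {"claw": 1, "tx": -13, "ty": 39, "tz": 0, "rx": 0, "ry": 0, "rz": 0}, {"claw": 1, "tx": -13, "ty": 39, "tz": 0, "rx": 0, "ry": 0, "rz": 0}, {"claw": 1, "tx": -13, "ty": 39, "tz": 0, "rx": 0, "ry": 0, "rz": 0}, {"claw": 1, "tx": -13, "ty": 38, "tz": 0, "rx": 0, "ry": 0, "rz": 0}, {"claw": 1, "tx": 0, "ty": 0, "tz": 0, "rx": 0, "ry": 0, "rz": 0}, {"claw": 1, "tx": 0, "ty": 0, "tz": 0, "rx": 0, "ry": 0, "rz": 0}, {"claw": 1, "tx": 0, "ty": 0, "tz": 0, "rx": 0, "ry": 0, "rz": 0}]}}

```text
t: 23.8
ee_pos: [0.4425, 0.1483, 0.3481]
ee_rot: [0.001, 0.695, 0.719, 0.0]
wrist_force: [0.8, -0.2, -0.8]
width: 0.0924
grasp_force: 0.0
```

```bash
python3 - <<'E'
from h import *
np.set_printoptions(suppress=True,precision=1)
s=arm.get_state();print(s['ee_pos']*1000,s['joint_positions'].round(2))
w=wshot('w7');Q=wpts(w);t=shot('top');np.savez('top7.npz',**t);P=pts(t)
for n,W in(('wr',Q),('top',P)):
  m=(W[...,2]>.053)&(np.hypot(W[...,0]-.426,W[...,1]-.264)<.035)
  if m.any():
    print(n,m.sum(),1000*np.nanmedian(W[m],0),1000*np.nanmin(W[m],0),1000*np.nanmax(W[m],0))
m=(Q[...,2]>.045)&(np.hypot(Q[...,0]-.426,Q[...,1]-.264)<.04)
if m.any():
  c,r=cv2.minEnclosingCircle(toworld(w,m,.058).astype(np.float32));print('circ',c,r)
# clamp bar & knob from top
m=(P[...,2]>.06)&(P[...,2]<.08)&(np.hypot(P[...,0]-.546,P[...,1]+.161)<.025);print('knob',m.sum(),1000*np.nanmean(P[m],0))
cv2.imwrite('pics/v7.png',np.vstack([w['image'][:280,:,::-1],cv2.resize(t['image'][130:230,320:480,::-1],(512,320)) if 0 else cv2.copyMakeBorder(cv2.resize(t['image'][130:230,320:480,::-1],(512,320)),0,0,0,128,0)]))
E
```

```text
[442.5 148.3 348.1] [-0.6  0.4  0.3  2.  -0.2  0.7 -0.1]
wr 892 [425.7 269.1  56.1] [402.  245.8  53. ] [447.3 290.6  59.3]
top 1 [416.8 285.2  56.9] [416.8 285.2  56.9] [416.8 285.2  56.9]
circ (424.88739013671875, 267.4202880859375) 23.326702117919922
knob 42 [ 545.9 -163.2   72.8]
```

View pics/v7.png

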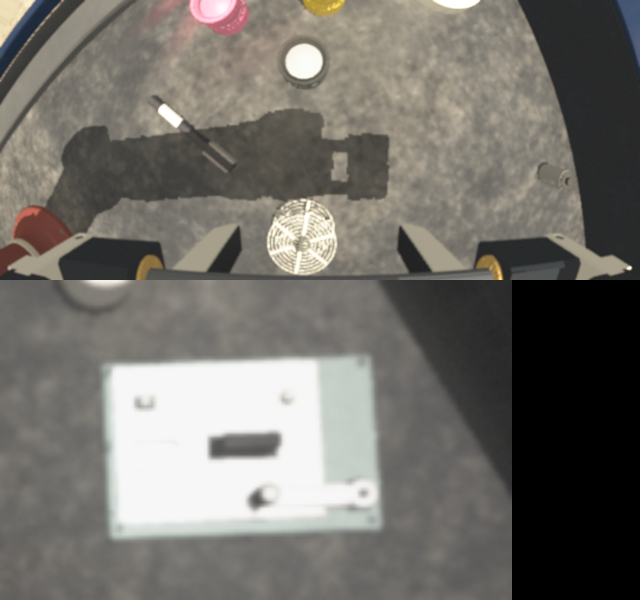

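The wrist view shows the loupe at (303,60), with pink at (220,10) and yellow at (322,2) lying beyond it. The top view shows the bar fully across the plate's near edge and the plate flush. Next I grasp the loupe.

{"op": "send_rows", "data": {"commands": [{"claw": 1, "tx": -6, "ty": 40, "tz": 0, "rx": 0, "ry": 0, "rz": 0}, {"claw": 1, "tx": -6, "ty": 40, "tz": 0, "rx": 0, "ry": 0, "rz": 0}, {"claw": 1, "tx": -5.5, "ty": 39.5, "tz": 0, "rx": 0, "ry": 0, "rz": 0}, {"claw": 1, "tx": 0, "ty": 0, "tz": -20, "rx": 0, "ry": 0, "rz": 0}, {"claw": 1, "tx": 0, "ty": 0, "tz": -45, "rx": 0, "ry": 0, "rz": 0}, {"claw": 1, "tx": 0, "ty": 0, "tz": -45, "rx": 0, "ry": 0, "rz": 0}, {"claw": 1, "tx": 0, "ty": 0, "tz": -33, "rx": 0, "ry": 0, "rz": 0}, {"claw": 1, "tx": 0, "ty": 0, "tz": 0, "rx": 0, "ry": 0, "rz": 0}, {"claw": 0.3, "tx": 0, "ty": 0, "tz": 0, "rx": 0, "ry": 0, "rz": 0}, {"claw": -0.2, "tx": 0, "ty": 0, "tz": 0, "rx": 0, "ry": 0, "rz": 0}, {"claw": -0.2, "tx": 0, "ty": 0, "tz": 0, "rx": 0, "ry": 0, "rz": 0}, {"claw": -0.2, "tx": 0, "ty": 0, "tz": 0, "rx": 0, "ry": 0, "rz": 0}, {"claw": -0.2, "tx": 0, "ty": 0, "tz": 0, "rx": 0, "ry": 0, "rz": 0}], "force": 12}}

```text
t: 25.2
ee_pos: [0.4245, 0.2693, 0.2057]
ee_rot: [0.0, 0.694, 0.72, 0.001]
wrist_force: [-1.1, -0.2, 0.5]
width: 0.0577
grasp_force: 0.0
```

{"op": "send_rows", "data": {"commands": [{"claw": -0.3, "tx": 0, "ty": 0, "tz": 0, "rx": 0, "ry": 0, "rz": 0}, {"claw": -0.3, "tx": 0, "ty": 0, "tz": 0, "rx": 0, "ry": 0, "rz": 0}, {"claw": -0.3, "tx": 0, "ty": 0, "tz": 0, "rx": 0, "ry": 0, "rz": 0}, {"claw": -0.3, "tx": 0, "ty": 0, "tz": 0, "rx": 0, "ry": 0, "rz": 0}]}}

```text
t: 25.6
ee_pos: [0.4245, 0.2692, 0.205]
ee_rot: [-0.0, 0.694, 0.72, 0.0]
wrist_force: [-0.3, -0.8, 3.2]
width: 0.0452
grasp_force: 12.0
```

{"op": "send_rows", "data": {"commands": [{"claw": -0.3, "tx": 0, "ty": 0, "tz": 20, "rx": 0, "ry": 0, "rz": 0}, {"claw": -0.3, "tx": 0, "ty": 0, "tz": 30, "rx": 0, "ry": 0, "rz": 0}, {"claw": -0.3, "tx": 5, "ty": -10, "tz": 30, "rx": 0, "ry": 0, "rz": 0}, {"claw": -0.3, "tx": 15, "ty": -34, "tz": 0, "rx": 0, "ry": 0, "rz": 0}, {"claw": -0.3, "tx": 15, "ty": -34, "tz": 0, "rx": 0, "ry": 0, "rz": 0}, {"claw": -0.3, "tx": 15, "ty": -34, "tz": 0, "rx": 0, "ry": 0, "rz": 0}, {"claw": -0.3, "tx": 15, "ty": -34, "tz": 0, "rx": 0, "ry": 0, "rz": 0}, {"claw": -0.3, "tx": 15, "ty": -34, "tz": 0, "rx": 0, "ry": 0, "rz": 0}, {"claw": -0.3, "tx": 15, "ty": -34, "tz": 0, "rx": 0, "ry": 0, "rz": 0}, {"claw": -0.3, "tx": 15, "ty": -34, "tz": 0, "rx": 0, "ry": 0, "rz": 0}, {"claw": -0.3, "tx": 15, "ty": -34, "tz": 0, "rx": 0, "ry": 0, "rz": 0}, {"claw": -0.3, "tx": 15, "ty": -34, "tz": 0, "rx": 0, "ry": 0, "rz": 0}, {"claw": -0.3, "tx": 17.5, "ty": -29, "tz": 0, "rx": 0, "ry": 0, "rz": 0}, {"claw": -0.3, "tx": 0, "ty": 0, "tz": 0, "rx": 0, "ry": 0, "rz": 0}, {"claw": -0.3, "tx": 0, "ty": 0, "tz": 0, "rx": 0, "ry": 0, "rz": 0}, {"claw": -0.3, "tx": 0, "ty": 0, "tz": 0, "rx": 0, "ry": 0, "rz": 0}]}}

```text
t: 27.2
ee_pos: [0.5813, -0.0744, 0.2842]
ee_rot: [-0.001, 0.694, 0.72, -0.0]
wrist_force: [-0.7, -0.0, -2.0]
width: 0.0453
grasp_force: 12.0
```

```bash
python3 - <<'E'
from h import *
np.set_printoptions(suppress=True,precision=1)
s=arm.get_state();print(s['ee_pos']*1000,s['wrist_force'])
w=wshot('w8');Q=wpts(w)
m=(Q[...,2]>.12)&(Q[...,2]<.15)&(np.hypot(Q[...,0]-s['ee_pos'][0],Q[...,1]-s['ee_pos'][1])<.04)
k=Q[m]*1000;print(m.sum(),k.min(0) if m.any() else 0,k.max(0) if m.any() else 0,np.median(k,0))
t=shot('top');P=pts(t)
for z0 in(.1,):
  m=(P[...,2]>.125)&(P[...,2]<.15)&(np.hypot(P[...,0]-s['ee_pos'][0],P[...,1]-s['ee_pos'][1])<.04);print(m.sum())
E
```

```text
[581.3 -74.4 284.2] [-0.7 -0.  -2. ]
6607 [542.3 -98.6 120. ] [618.9 -51.9 150. ] [580.2 -65.4 131.5]
0
```

{"op": "send_rows", "data": {"commands": [{"claw": -0.3, "tx": 0, "ty": -0.5, "tz": -15, "rx": 0, "ry": 0, "rz": 0}, {"claw": -0.3, "tx": 0, "ty": 0, "tz": -20, "rx": 0, "ry": 0, "rz": 0}, {"claw": -0.3, "tx": 0, "ty": 0, "tz": -10, "rx": 0, "ry": 0, "rz": 0}, {"claw": -0.3, "tx": 0, "ty": 0, "tz": -5, "rx": 0, "ry": 0, "rz": 0}, {"claw": -0.3, "tx": 0, "ty": 0, "tz": -2, "rx": 0, "ry": 0, "rz": 0}, {"claw": -0.3, "tx": 0, "ty": 0, "tz": 0, "rx": 0, "ry": 0, "rz": 0}, {"claw": -0.3, "tx": 0, "ty": 0, "tz": 0, "rx": 0, "ry": 0, "rz": 0}]}}

```text
t: 28.0
ee_pos: [0.5821, -0.0764, 0.2334]
ee_rot: [0.0, 0.694, 0.72, 0.0]
wrist_force: [-0.1, 0.5, -0.3]
width: 0.0453
grasp_force: 12.0
```

{"op": "send_rows", "data": {"commands": [{"claw": -0.3, "tx": 0, "ty": 0, "tz": -1, "rx": 0, "ry": 0, "rz": 0}, {"claw": -0.3, "tx": 0, "ty": 0, "tz": 0, "rx": 0, "ry": 0, "rz": 0}]}}

```text
t: 28.2
ee_pos: [0.5819, -0.0765, 0.232]
ee_rot: [0.0, 0.694, 0.72, 0.0]
wrist_force: [0.2, -1.2, -1.1]
width: 0.0451
grasp_force: 12.0
```

{"op": "send_rows", "data": {"commands": [{"claw": -0.3, "tx": 0, "ty": 0, "tz": -0.7, "rx": 0, "ry": 0, "rz": 0}, {"claw": -0.3, "tx": 0, "ty": 0, "tz": 0, "rx": 0, "ry": 0, "rz": 0}, {"claw": -0.3, "tx": 0, "ty": 0, "tz": 0, "rx": 0, "ry": 0, "rz": 0}]}}

```text
t: 28.5
ee_pos: [0.5818, -0.0764, 0.231]
ee_rot: [-0.0, 0.694, 0.72, -0.0]
wrist_force: [0.1, -0.2, 0.3]
width: 0.045
grasp_force: 12.0
```

{"op": "send_rows", "data": {"commands": [{"claw": -0.3, "tx": 0, "ty": 0, "tz": -0.6, "rx": 0, "ry": 0, "rz": 0}, {"claw": -0.3, "tx": 0, "ty": 0, "tz": 0, "rx": 0, "ry": 0, "rz": 0}]}}

```text
t: 28.7
ee_pos: [0.5818, -0.0764, 0.2303]
ee_rot: [-0.0, 0.694, 0.72, -0.0]
wrist_force: [0.0, -0.0, -0.8]
width: 0.0454
grasp_force: 12.0
```

{"op": "send_rows", "data": {"commands": [{"claw": -0.3, "tx": 0, "ty": 0, "tz": -0.4, "rx": 0, "ry": 0, "rz": 0}, {"claw": -0.3, "tx": 0, "ty": 0, "tz": 0, "rx": 0, "ry": 0, "rz": 0}]}}

```text
t: 28.9
ee_pos: [0.5818, -0.0764, 0.2301]
ee_rot: [-0.0, 0.694, 0.72, 0.0]
wrist_force: [-0.2, -0.1, -0.5]
width: 0.0451
grasp_force: 12.0
```

{"op": "send_rows", "data": {"commands": [{"claw": -0.3, "tx": 0, "ty": 0, "tz": -0.5, "rx": 0, "ry": 0, "rz": 0}, {"claw": -0.3, "tx": 0, "ty": 0, "tz": 0, "rx": 0, "ry": 0, "rz": 0}]}}

```text
t: 29.1
ee_pos: [0.5818, -0.0765, 0.23]
ee_rot: [0.0, 0.694, 0.72, 0.0]
wrist_force: [-1.2, 0.0, 4.2]
width: 0.045
grasp_force: 12.0
```

Contact. I release, rise and back off so I can look at the result.

{"op": "send_rows", "data": {"commands": [{"claw": -0.1, "tx": 0, "ty": 0, "tz": 0.2, "rx": 0, "ry": 0, "rz": 0}, {"claw": 0.4, "tx": 0, "ty": 0, "tz": 0, "rx": 0, "ry": 0, "rz": 0}, {"claw": 0.4, "tx": 0, "ty": 0, "tz": 0, "rx": 0, "ry": 0, "rz": 0}, {"claw": 0.4, "tx": 0, "ty": 0, "tz": 0, "rx": 0, "ry": 0, "rz": 0}, {"claw": 0.4, "tx": 0, "ty": 0, "tz": 20, "rx": 0, "ry": 0, "rz": 0}, {"claw": 0.4, "tx": 0, "ty": 0, "tz": 40, "rx": 0, "ry": 0, "rz": 0}, {"claw": 0.4, "tx": 0, "ty": 0, "tz": 45, "rx": 0, "ry": 0, "rz": 0}, {"claw": 0.4, "tx": 0, "ty": -30, "tz": 45, "rx": 0, "ry": 0, "rz": 0}, {"claw": 0.4, "tx": 0, "ty": -40, "tz": 0, "rx": 0, "ry": 0, "rz": 0}, {"claw": 0.4, "tx": 0, "ty": -40, "tz": 0, "rx": 0, "ry": 0, "rz": 0}, {"claw": 0.4, "tx": 0, "ty": -30, "tz": 0, "rx": 0, "ry": 0, "rz": 0}, {"claw": 0.4, "tx": 0, "ty": 0, "tz": 0, "rx": 0, "ry": 0, "rz": 0}, {"claw": 0.4, "tx": 0, "ty": 0, "tz": 0, "rx": 0, "ry": 0, "rz": 0}, {"claw": 0.4, "tx": 0, "ty": 0, "tz": 0, "rx": 0, "ry": 0, "rz": 0}]}}

```text
t: 30.5
ee_pos: [0.5822, -0.2124, 0.3759]
ee_rot: [-0.001, 0.693, 0.721, 0.001]
wrist_force: [-0.3, 0.4, -0.6]
width: 0.0649
grasp_force: 0.0
```

```bash
python3 - <<'E'
from h import *
np.set_printoptions(suppress=True,precision=1)
s=arm.get_state();print(s['t'],s['ee_pos']*1000)
w=wshot('w9');Q=wpts(w)
m=(Q[...,2]>.07)&(np.hypot(Q[...,0]-.582,Q[...,1]+.0765)<.045)
c,r=cv2.minEnclosingCircle(toworld(w,m,.083).astype(np.float32));print('loupe',c,r,1000*np.nanmedian(Q[m],0),1000*np.nanmax(Q[m],0),1000*np.nanmin(Q[m],0))
g=cv2.cvtColor(w['image'],cv2.COLOR_RGB2GRAY);cv2.imwrite('pics/v9.png',w['image'][:,:,::-1])
print(wpix(w,[[.5876,-.0695,.025],[.631,-.187,.025],[.627,-.068,.025]]))
E
```

```text
30.5 [ 582.2 -212.4  375.9]
loupe (581.3350830078125, -78.98207092285156) 23.71119499206543 [581.7 -77.3  76.3] [604.7 -54.7  84.4] [ 558.8 -100.9   70.1]
[[329.8  49.6]
 [365.4 160.1]
 [366.9  50.7]]
```

View pics/v9.png

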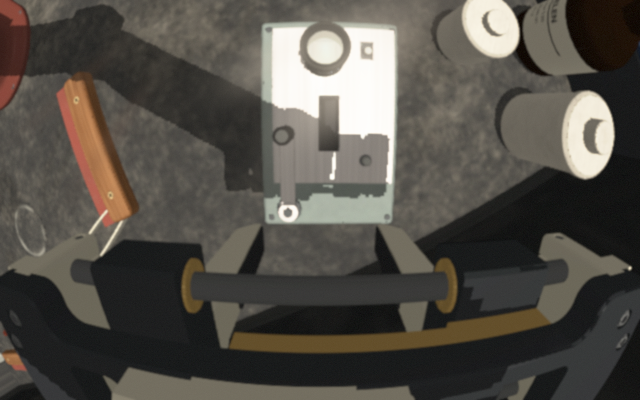

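The view shows the loupe upright at (324,48), about 1 mm from the window centre. The bar lies across the near edge from (288,212) to (283,135), and the studs sit in the holes. Nothing is touching the robot, so I hand in.

```bash
python3 -c "
from plant import arm
print(arm.close_job())"
```

```text
the job is handed in; nothing more can be done
None
```

The job is handed in at about 30 s: retaining arm swung right back, plate slid onto the studs and lying flat, arm swung fully across, and loupe upright within about 1 mm of the window centre. The pads slipped once on the knob while swinging the arm across; I re-gripped and finished the swing with the wrist force staying under about 16 N in the readings I took.

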